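Load the keyed canister into the bench paint mixer

TASK

Load the knobbed paint canister (the other one has a pouring spout) into the mixer: lift the latch bar out of its catch (it has a thumb lever) and swing the hold-down gate aside, stand the canister up and turn it until the flat of its D-shaped foot matches the flat of the drive cup, and lower it until it is fully home. Then swing the gate back over it until the latch bar has dropped into its catch again. Leave the spout canister in the rack, and do not knock over or push about the jar and the pots.

Things in the scene. Friction and masses are not known exactly. Their poses are not given: they have to be found in the camera images.
- canister_knob (a point): centre of the black knob (32 mm diameter, 24 mm high) of the knobbed canister, on its axis. z along the canister from foot to knob, +x to the side of the foot's flat. From this point along z: lid top at -12 mm, round body (56 mm diameter, lid included) from -12 to -84 mm, foot from -84 to -104 mm. A small rib on the lid points from the knob to the flat's side
- canister_foot (a point): centre of the underside of the knobbed canister's foot, same axes (loose, 0.25 kg, 116 mm long, aluminium). The foot is a D: 52 mm diameter, 20 mm high, one flat 18 mm from the axis, lower edge chamfered 2.5 mm. At the start it lies in the rack, axis 40 degrees above level, knob high and away from the robot, flat facing up, with finger room on both sides
- spout (a point): on the axis of the spout canister, 104 mm above its foot (same axes): same body and lid, but a thin pouring spout 30 mm long in place of the knob and a plain round foot. It lies in the other place of the rack and stays there; which place is which varies
- rack: fixed sloped plywood rack, two places 110 mm apart across y; 222 mm wide, 135 mm deep, 140 mm high. Origin under its middle at table height; +x: level direction in which the slope rises. A canister lies on two dowels, foot against the low lip; its knob lies in a 38 mm U-notch of a head rail (18 mm thick, from 4 mm beyond the lid, up to 8 mm over the axis), so take it by the body and lift it square to the slope
- cup_mouth (a point): centre of the mixer's drive cup at its rim (74 mm outer diameter), 60 mm above the table. z up, +x to the flat of its D socket: the canister's foot plus 1.5 mm all round, 20 mm deep, chamfered mouth; a fine line on the rim marks the flat's side. Fully home, the foot stands on the floor, the body just at the rim, the knob's centre 84 mm above this point. The cup turns on its spindle against 0.12 N m
- mixer: bench paint mixer, fixed grey casting 34 mm high: a 116 mm disc between two lobes, 250 mm long along y. Origin under the cup's axis, at table height. 18 mm steel posts, 160 mm high, stand at y = -95 mm (gate hinge) and y = +95 mm (catch, with cheeks up to 192 mm). A wire guard, a hoop of 100 mm diameter on six rods, stands round the cup up to 129 mm: no room inside it for fingers at the canister's body
- gate_hinge (a point): on the gate's upright hinge axis, 166 mm above the table. Turns with the gate: +y along the gate to its free end, z up. The gate is a flat steel frame 44 mm wide, 160 mm long, from 160 to 172 mm above the table, over the cup when shut; it clears a fully seated canister's knob by 4 mm and strikes one that is not home
- gate (a joint): swing of the gate, rad: 0 shut; grows as its free end swings anticlockwise seen from above (from the mixer's +y to its -x side, towards the robot), up to 2.1. Stiff hinge (0.2 N m): stays where it is left
- thumb_lever (a point): middle of the thumb lever: an upright steel fin on the latch bar, 10 mm thick across the gate, 30 mm long along it, its top 12 mm above this point; 150 mm from the hinge axis, 204 mm above the table when down. The bar, as wide as the fin, starts 16 mm below this point. x across the fin, y along the bar to its free end, z up; turns with gate and bar
- latch (a joint): angle of the latch bar, rad: 0 down by its weight (90 g), up to 0.7. It pivots on the gate 50 mm from the gate's hinge axis, 100 mm from the fin's middle. Its end lies in the catch and locks the gate; free when the fin is raised about 12 mm (0.12 rad). Shutting the gate with the bar down, the bar rides up a ramp on the catch and drops in
- water_jar: empty glass jar, loose, 64 mm diameter, 82 mm high; origin at the centre of its underside. Jar and pots stand on the strip of table between rack and mixer, whose front edge is at x = 0.42 m; behind it, from x = 0.62 m, lies a landscape model about 90 mm high
- pot_ochre: ochre paint pot, loose, 39 mm diameter, 40 mm high; origin at the centre of its underside
- pot_white: white paint pot, loose, 39 mm diameter, 40 mm high; origin at the centre of its underside

How it is judged:
By the outcome, as a careful person would: the job done as asked, in the order asked, and still so for the second after the job is handed in, with the robot touching nothing.
It also fails if it takes over 72 s, if anything falls off the work surface, if the arm or the gripper's body presses on something with over 40 N, if the wrist force passes 120 N, or if a joint passes its speed limit or range.

ROBOT

A 7-joint arm with a two-finger parallel gripper is mounted at the origin on a cart in front of the work surface, level with it; the furniture and walls round the work are solid. World frame = base frame: x ahead of the robot, y to its left, z up, the work surface at z = 0. Lengths are in mm, angles in rad, forces in N, time in s.
With the tool pointing down it reaches from about 400 to 900 mm from the base axis. Payload 5.6 kg.
Tool frame: the origin (TCP) lies at the very end of the fingers, on their centre line; the grasp point (between the pads) lies 19 mm behind it; z points along the fingers, y is the line along which they close (so a half turn about z gives the same grasp; the last joint's range is limited). The gripper opens to 92 mm and grips with 3 to 60 N. Pads are 20 mm wide; open, the fingers measure 128 mm over their backs; the gripper's body (75 mm by 189 mm) begins 69 mm behind the grasp point.
Start: joints at [-1.265, 0.468, -0.012, 1.603, 0.006, 1.071, -0.056], TCP at [222.192, 610.852, 214.592] pointing down, gripper open.
Joint ranges: [-2.53, 2.53], [-0.31, 2.02], [-1.57, 1.55], [0.28, 2.44], [-1.29, 4.43], [0.15, 1.84], [-2.92, 2.92]. Speed limits (rad/s): [2.57, 2.57, 3.14, 3.14, 3.14, 3.14, 3.14].

INTERFACE

Orientations are given as a rotation vector (axis times angle).
In Python, from station import bot, imaging, sign_off, finder gives the robot as it stands.
- The arm moves only by the tool arm_command, never from a script. Its argument "plan" is text: rows parted by semicolons, each of 5 numbers parted by spaces: the closure, from -1 (fully open) to 1 (shut), so that 0 is half open, then the shift along the world's x, y, z in m, then the turn about the world's z in degrees. In form: gripper dx dy dz turn; .... A call has 1 to 8 rows; each row is the pose to reach, as a shift and turn from the pose commanded when the call began; what a row does not reach only later rows make up. A row lasts 1/10 s, in which the tool goes at most 50 mm and 8.59 degrees, less where a joint would pass 70% of its speed; a pose out of reach is approached as far as the arm can. A call with a gripper value outside its range is refused whole. The fingers move at their own pace and stop on an object; the grip force is fixed at half the most. Time passes only in rows, so rows that repeat a pose let the fingers close. It gives the time, the measured TCP pose, the force, the opening and the grip force at its end, in the units of the state.
- bot.read_state(): the state, without advancing time (a new reading comes with each control period).
- imaging.read_camera(name): name is "scene" or "top" or "wrist"; returns a dict with "pixels" (420x560x3 uint8, red, green, blue), "fx", "fy", "cx", "cy" (pixels), "rvec" (rotation vector, rad) and "tvec" (3), from world to camera coordinates, as OpenCV has them; the wrist camera has in their place "tool_from_camera" (4x4, takes a point from camera to tool coordinates, whose origin is the TCP and whose axes are the flange's). Camera axes: x right, y down, z forward; pixel columns grow to the right and rows downward; lengths in mm; the calibration is good to about 2 mm. A picture is of the moment at which its call begins: read the wrist's pose just before it. There is no depth.
- sign_off(): hands the job in; it is judged then, once.
Trained networks look in a picture, given as the dict that the camera call returned (one of the last four; its "shot" number tells which), for a name from the list of things; names that differ only in an ending like _2 or _b are one class to them, and where a whole thing is asked for, a point or a joint stands for the part that bears it (a point fixed in the world has none). Each returns a list of dicts, best first, with "conf" (0 to 1); they miss things now and then, are a little off and sometimes report something else, mostly with a low value. They report only what shows in the picture. A call takes as long as a camera call.
- finder.recognise(query, picture): "extent" ([left, top, right, bottom] in pixels, round what is visible of it).
- finder.landmark_of(query, picture): "uv" ([column, row] in pixels: a listed point, or the origin of a listed thing).
The state is a dict: "time_s": time; "qpos": joint angles; "dq": joint speeds; "tau": joint torques, N m; "tcp_pos": TCP position; "eef_rot": TCP orientation; "wrist_force": force on the tool from outside, world axes, zero at the start; "wrist_torque": the same for the moment, N m; "opening": finger opening in mm; "grip_force": force on a finger pad.
Only numpy, scipy, OpenCV 4.12 (cv2) and the standard library are available. Lean on these libraries where they do the work, as an engineer would, in place of code of your own. Each camera call takes 0.05 s, during which the arm holds its last target. There are 200 camera calls.

## Working session

There is one attempt and no reset: what is moved stays moved. The work goes in short steps, Python scripts to look and compute and a tool call to move; the robot and the scene stay as the last step left them, time stands still between calls to the robot, and variables do not carry over. Pictures are saved under pics/ and viewed, at most 10 in all, crops included, and the job is handed in when it is done.

Besides the shell and the picture viewer there is one more tool, called after "Request:" as name(argument=value, ...) on one line, values as JSON. arm_command: Moves the arm, as the interface text tells. Its arguments: {"type":"object","properties":{"plan":{"type":"string"}},"required":["plan"]}

```bash
mkdir -p pics; ls
cat > h.py <<'E'
import numpy as np,cv2
from station import bot,imaging,sign_off,finder
from scipy.spatial.transform import Rotation as R
def cam(n):
    s=bot.read_state(); p=imaging.read_camera(n)
    K=np.array([[p['fx'],0,p['cx']],[0,p['fy'],p['cy']],[0,0,1.]])
    if n=='wrist':
        T=np.eye(4);T[:3,:3]=R.from_rotvec(s['eef_rot']).as_matrix();T[:3,3]=s['tcp_pos']
        T=np.linalg.inv(T@np.array(p['tool_from_camera']))
    else:
        T=np.eye(4);T[:3,:3]=R.from_rotvec(np.ravel(p['rvec'])).as_matrix();T[:3,3]=np.ravel(p['tvec'])
    p['P']=K@T[:3]; p['T']=T; p['K']=K
    return p
def save(p,f,box=None,scale=1):
    im=p['pixels'][:,:,::-1]
    if box: im=im[box[1]:box[3],box[0]:box[2]]
    cv2.imwrite('pics/'+f,cv2.resize(im,None,fx=scale,fy=scale,interpolation=cv2.INTER_CUBIC))
def proj(p,X):
    h=p['P']@np.append(X,1); return h[:2]/h[2]
def tri(ps,uvs):
    A=[]
    for p,(u,v) in zip(ps,uvs): A+=[u*p['P'][2]-p['P'][0],v*p['P'][2]-p['P'][1]]
    x=np.linalg.svd(np.array(A)/np.linalg.norm(A,axis=1)[:,None]*1.)[2][-1]; return x[:3]/x[3]
def atz(p,uv,z):
    T=p['T'];d=T[:3,:3].T@np.linalg.inv(p['K'])@[uv[0],uv[1],1];c=-T[:3,:3].T@T[:3,3]
    return c+d*(z-c[2])/d[2]
def lm(p,q):
    r=finder.landmark_of(q,p); return (r[0]['uv'],r[0]['conf']) if r else (None,0)
E
cat > a.py <<'E'
from h import *
s=bot.read_state();print({k:np.round(v,3) for k,v in s.items()})
S=cam('scene');T=cam('top');save(S,'s0.png');save(T,'t0.png')
for q in "canister_knob canister_foot spout rack cup_mouth mixer gate_hinge thumb_lever water_jar pot_ochre pot_white".split():
    a,ca=lm(S,q);b,cb=lm(T,q)
    o=[q,a and np.round(a,1),round(ca,2),b and np.round(b,1),round(cb,2)]
    if a is not None and b is not None:
        X=tri([S,T],[a,b]);o+=[np.round(X,1),np.round(proj(S,X)-a,1),np.round(proj(T,X)-b,1)]
    print(*o)
E
python3 a.py
```

```text
pics
{'time_s': np.float64(0.0), 'qpos': array([-1.265,  0.468, -0.012,  1.604,  0.006,  1.071, -0.056]), 'dq': array([ 0.002,  0.   ,  0.   ,  0.002, -0.001,  0.001,  0.002]), 'tau': array([ 1.0000e-03, -5.2057e+01, -1.2000e-02, -2.4376e+01, -5.7000e-02,
        1.7000e-02,  0.0000e+00]), 'tcp_pos': array([222.029, 610.282, 213.672]), 'eef_rot': array([-5.450e-01, -3.094e+00,  3.000e-03]), 'wrist_force': array([ 0.105, -0.659,  0.802]), 'wrist_torque': array([0.013, 0.006, 0.001]), 'grip_force': np.float64(0.0), 'opening': np.float64(91.891)}
canister_knob [196.8 185.5] 0.81 [177.7 189.3] 0.56 [553.8 337.1  96.7] [-0.  0.] [ 0.  -0.1]
canister_foot [180.6 217.7] 0.97 [185.2 222.6] 0.82 [454.8 323.3  55.4] [ 0.  -0.2] [-1.2  2.2]
spout [163.5 170.4] 0.96 [139.7 192.6] 0.6 [536.3 438.6 126.6] [ 0. -0.] [-0.3  0.4]
rack [182.4 213.3] 0.91 [169.8 203.3] 0.93 [524.8 384.   -1.8] [ 0. -0.] [-0.4  0.7]
cup_mouth [369.3 271.8] 0.7 [363.9 214.6] 0.63 [ 494.8 -206.2   67.3] [-2.2  0.2] [ 0.5 -1.5]
mixer [365.3 293.5] 0.94 [360.  211.6] 0.58 [ 507.9 -207.8  -18.6] [ 1.3 -0.1] [-0.2  0.9]
gate_hinge [416.3 250.4] 0.71 [408.4 202.6] 0.68 [ 510.6 -305.6  168.4] [ 0.9 -0.1] [-0.3  0.4]
thumb_lever [349.8 219.1] 0.78 [352.5 203.5] 0.5 [ 501.1 -150.5  202.1] [ 0.5 -0.1] [-0.1  0.5]
water_jar [285.  238.3] 0.8 [271.9 191.5] 0.86 [577.2  66.4  -7.7] [-0.8  0.3] [ 0.  -2.6]
pot_ochre [236.8 255.8] 0.83 [252.  230.6] 0.67 [434.2 124.7  20. ] [ 0.6 -0.3] [-0.3  3.1]
pot_white [295.3 279.2] 0.68 [304.7 226.7] 0.44 [457.1 -36.3  -7.7] [ 0.6 -0.1] [-0.  1.]
```

View pics/s0.png

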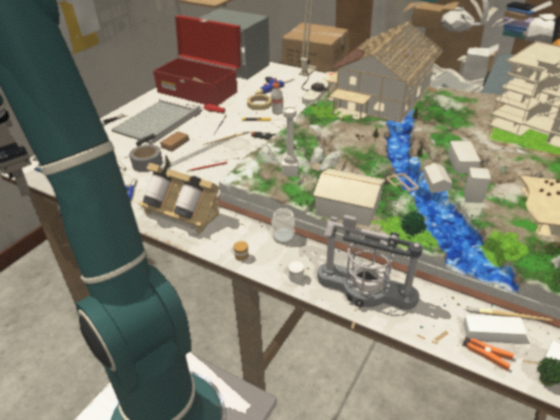

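View pics/t0.png

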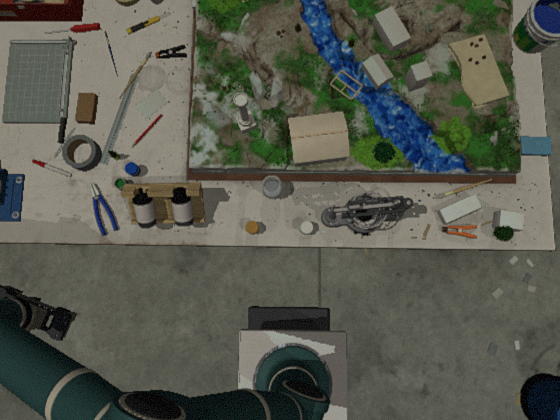

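Request:
arm_command(plan="-1 0.03 -0.03 0.04 3; -1 0.06 -0.06 0.07 6; -1 0.09 -0.09 0.1 9; -1 0.12 -0.12 0.12 12; -1 0.15 -0.15 0.14 15; -1 0.18 -0.18 0.15 18; -1 0.21 -0.21 0.16 20; -1 0.24 -0.24 0.16 20")

```text
time_s: 2.0
tcp_pos: [463.9, 369.7, 376.7]
eef_rot: [-0.001, 3.139, 0.004]
wrist_force: [-0.1, 0.9, -0.6]
opening: 91.8
grip_force: 0.0
```

```bash
cat > b.py <<'E'
from h import *
import sys
W=cam('wrist');s=bot.read_state();print(np.round(s['tcp_pos'],1),np.round(s['eef_rot'],3),np.round(s['qpos'],2),s['time_s'])
save(W,sys.argv[1])
c=-W['T'][:3,:3].T@W['T'][:3,3];print('cam',c.round(1),'fwd',W['T'][2,:3].round(2))
for q in sys.argv[2:]:
    for r in finder.landmark_of(q,W)[:2]: print(q,np.round(r['uv'],1),round(r['conf'],2))
E
python3 b.py w1.png canister_knob canister_foot spout rack
```

```text
[469.9 362.3 375.9] [ 0.017  3.136 -0.004] [-0.79  0.25  0.09  1.54 -0.02  1.34  0.86] 2.05
cam [377.2 368.7 546.7] fwd [ 0.3   0.   -0.95]
canister_knob [252.5 229.5] 0.72
canister_foot [252.4 160.2] 0.55
spout [333.2 223.3] 0.61
spout [251.1 160.9] 0.2
rack [290.1 191.6] 0.72
```

View pics/w1.png

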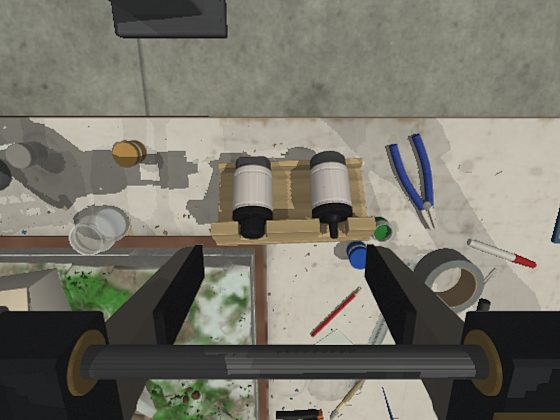

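```bash
cat > c.py <<'E'
from h import *
# re-shoot; world fixed cams same calibration
W=cam('wrist');S=cam('scene');T=cam('top')
D={'knob':[(252.5,229.5),(196.8,185.5),(177.7,189.3)],'foot':[(252.4,160.2),(180.6,217.7),(185.2,222.6)],
'spout':[(333.2,223.3),(163.5,170.4),(139.7,192.6)],'rack':[(290.1,191.6),(182.4,213.3),(169.8,203.3)]}
for k,u in D.items():
    X=tri([W,S,T],u);print(k,X.round(1),[np.round(proj(p,X)-np.array(a),1) for p,a in zip((W,S,T),u)], 'WS',tri([W,S],u[:2]).round(1))
for z in (130,140): print('rail lower edge z',z,atz(W,(212,243),z).round(1),atz(W,(375,232),z).round(1))
print('edge', atz(W,(0,116),0).round(0),atz(W,(559,116),0).round(0))
E
python3 c.py
```

```text
knob [547.  330.2 107.1] [array([2.6, 1.3]), array([-0. , -1.1]), array([1.5, 1.7])] WS [543.  327.  107.8]
foot [455.2 323.7  54.5] [array([-0.3,  0.2]), array([ 0. , -0.1]), array([-1.3,  2.1])] WS [455.3 323.9  54. ]
spout [534.7 437.4 126. ] [array([-0.4,  4.2]), array([-0. ,  0.5]), array([0.2, 1. ])] WS [533.  435.7 127.2]
rack [ 5.225e+02  3.819e+02 -2.000e-01] [array([0.1, 2.9]), array([-0. ,  0.2]), array([0.1, 1.3])] WS [520.7 380.3   0.9]
rail lower edge z 130 [555.7 273.2 130. ] [539.6 493.9 130. ]
rail lower edge z 140 [551.4 275.5 140. ] [535.7 491.  140. ]
edge [393. -80.   0.] [393. 810.   0.]
```

Request:
arm_command(plan="-1 0 -0.05 0 -8; -1 0 -0.1 0 -16; -1 0.01 -0.15 0 -24; -1 0.01 -0.2 0 -32; -1 0.02 -0.25 0 -40; -1 0.02 -0.3 0 -48; -1 0.03 -0.35 0 -56; -1 0.03 -0.4 0 -64")

```text
time_s: 3.2
tcp_pos: [492.4, -26.9, 374.8]
eef_rot: [1.668, 2.661, 0.001]
wrist_force: [1.1, -1.1, -0.3]
opening: 92.0
grip_force: 0.0
```

Request:
arm_command(plan="-1 0 -0.04 -0.02 -8; -1 0.01 -0.08 -0.04 -16; -1 0.01 -0.11 -0.06 -22; -1 0.01 -0.12 -0.07 -22; -1 0.01 -0.12 -0.075 -22; -1 0.01 -0.12 -0.075 -22")

```text
time_s: 3.8
tcp_pos: [502.4, -144.1, 299.2]
eef_rot: [-2.137, -2.301, -0.0]
wrist_force: [0.5, 0.5, -0.1]
opening: 91.7
grip_force: 0.0
```

```bash
python3 b.py w2.png thumb_lever gate_hinge cup_mouth mixer
```

```text
[ 502.8 -144.   299.8] [-2.137e+00 -2.302e+00 -1.000e-03] [-0.28  0.17  0.57  1.84 -0.1   1.16  0.4 ] 3.85
cam [494.7 -60.3 469.5] fwd [ 0.02 -0.3  -0.96]
thumb_lever [273.5 218.7] 0.92
gate_hinge [285.1 333.7] 0.93
cup_mouth [279.  218.3] 0.61
mixer [278.6 209.3] 0.86
```

View pics/w2.png

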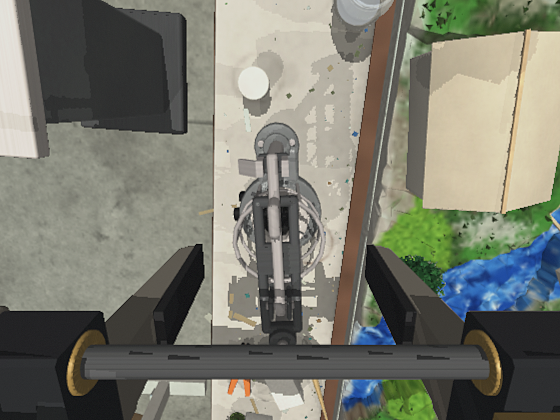

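Run:
```python
from h import *
W=cam('wrist');S=cam('scene');T=cam('top');print(W['K'][0,0])
D={'lever':[(273.5,218.7),(349.8,219.1),(352.5,203.5)],'hinge':[(285.1,333.7),(416.3,250.4),(408.4,202.6)],'cup':[(279,218.3),(369.3,271.8),(363.9,214.6)],'mixer':[(278.6,209.3),(365.3,293.5),(360,211.6)]}
for k,u in D.items():
    X=tri([W,S,T],u);print(k,X.round(1),[np.round(proj(p,X)-np.array(a),1) for p,a in zip((W,S,T),u)], 'WS',tri([W,S],u[:2]).round(1))
for n,uv,z in [('hinge',(285,333.7),166),('lever',(273.5,218.7),204),('finA',(272,155),216),('finB',(273,190),216),('cup',(279,218.3),60),('mixer',(278.6,209.3),0),('edge',(213,200),0),('pot',(253,83),40)]: print(n,atz(W,uv,z).round(1))
save(W,'w2c.png',(200,110,360,360),3); cv2.imwrite('pics/w2c.png',cv2.resize(cv2.imread('pics/w2.png')[110:360,180:380],None,fx=2.4,fy=2.4,interpolation=cv2.INTER_CUBIC))
```

```text
330.0089018121446
lever [ 496.2 -151.   207.7] [array([ 4.2, -2.5]), array([-0. , -0.8]), array([0.5, 2. ])] WS [ 492.6 -152.9  209. ]
hinge [ 513.4 -305.   164.3] [array([-0.5,  2.3]), array([0.8, 0.4]), array([-1. , -0.4])] WS [ 514.2 -302.7  163.7]
cup [ 497.6 -205.4   63.4] [array([-1.1,  1.6]), array([-2.2,  0.5]), array([-0.1, -2.2])] WS [ 502.  -205.4   60.4]
mixer [ 501.6 -209.4   -9.9] [array([ 2.5, -2.8]), array([ 1.3, -0.5]), array([0.8, 2.6])] WS [ 495.6 -211.4   -4.5]
hinge [ 513.6 -300.5  166. ]
lever [ 492.9 -154.8  204. ]
finA [488.5 -98.8 216. ]
finB [ 491.  -126.5  216. ]
cup [ 499.  -204.2   60. ]
mixer [ 498. -211.    0.]
edge [ 400.  -203.6    0. ]
pot [455.6 -38.8  40. ]
```

View pics/w2c.png

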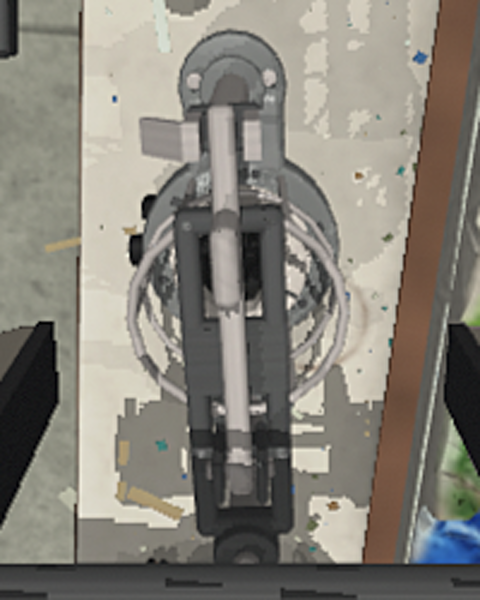

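Request:
arm_command(plan="-0.3 -0.009 -0.01 -0.03 4; -0.3 -0.009 -0.01 -0.07 4; -0.3 -0.009 -0.01 -0.1 4; -0.3 -0.009 -0.01 -0.112 4; 1 -0.009 -0.01 -0.112 4; 1 -0.009 -0.01 -0.112 4; 1 -0.009 -0.01 -0.112 4; 1 -0.009 -0.01 -0.112 4")

```text
time_s: 5.0
tcp_pos: [494.1, -156.5, 188.9]
eef_rot: [2.059, 2.37, 0.003]
wrist_force: [-0.4, 0.4, -0.0]
opening: 29.8
grip_force: 0.0
```

Request:
arm_command(plan="1 0 0 0 0; 1 0 0 0 0")

```text
time_s: 5.2
tcp_pos: [493.4, -156.3, 188.1]
eef_rot: [2.06, 2.371, 0.001]
wrist_force: [0.7, -0.7, -0.4]
opening: 14.0
grip_force: 0.0
```

Request:
arm_command(plan="1 0 0 0 0; 1 0 0 0 0; 1 0 0 0.006 0; 1 0 0 0.012 0; 1 0 0 0.018 0; 1 0 -0.002 0.022 0; 1 0 -0.002 0.022 0")

```text
time_s: 5.9
tcp_pos: [492.7, -160.9, 209.7]
eef_rot: [2.062, 2.368, -0.004]
wrist_force: [0.7, -7.0, -5.0]
opening: 9.5
grip_force: 30.0
```

Run:
```python
import numpy as np
r=np.array([492.7-513.6,-160.9+301.5])
R=lambda a:np.array([[np.cos(a),-np.sin(a)],[np.sin(a),np.cos(a)]])
for i in range(1,17):
    a=np.radians(6.5*i); d=R(a)@r; b=R(np.radians(52))@r if i>8 else r
    print(6.5*i-(52 if i>8 else 0),((d-b)/1000).round(4),(d+[513.6,-301.5]).round(0))
```

```text
6.5 [-0.0158 -0.0033] [ 477. -164.]
13.0 [-0.0311 -0.0083] [ 462. -169.]
19.5 [-0.0457 -0.015 ] [ 447. -176.]
26.0 [-0.0595 -0.0234] [ 433. -184.]
32.5 [-0.0723 -0.0332] [ 420. -194.]
39.0 [-0.0838 -0.0445] [ 409. -205.]
45.5 [-0.094 -0.057] [ 399. -218.]
52.0 [-0.1028 -0.0705] [ 390. -231.]
6.5 [-0.0071 -0.0144] [ 383. -246.]
13.0 [-0.0126 -0.0296] [ 377. -261.]
19.5 [-0.0163 -0.0453] [ 374. -277.]
26.0 [-0.0182 -0.0613] [ 372. -293.]
32.5 [-0.0183 -0.0774] [ 372. -309.]
39.0 [-0.0166 -0.0934] [ 373. -325.]
45.5 [-0.013  -0.1092] [ 377. -341.]
52.0 [-0.0077 -0.1244] [ 382. -356.]
```

Request:
arm_command(plan="1 -0.016 -0.003 0 6.5; 1 -0.031 -0.008 0 13; 1 -0.046 -0.015 0 19.5; 1 -0.059 -0.023 0 26; 1 -0.072 -0.033 0 32.5; 1 -0.084 -0.044 0 39; 1 -0.094 -0.057 0 45.5; 1 -0.103 -0.07 0 52")

```text
time_s: 6.7
tcp_pos: [390.0, -229.4, 210.0]
eef_rot: [0.807, 3.035, -0.001]
wrist_force: [3.4, -2.8, -5.0]
opening: 9.9
grip_force: 30.0
```

Request:
arm_command(plan="1 -0.007 -0.014 0 6.5; 1 -0.013 -0.03 0 13; 1 -0.016 -0.045 0 19.5; 1 -0.018 -0.061 0 26; 1 -0.018 -0.077 0 32.5; 1 -0.017 -0.093 0 39; 1 -0.013 -0.109 0 45.5; 1 -0.013 -0.109 0 45.5")

```text
time_s: 7.5
tcp_pos: [375.8, -339.5, 209.9]
eef_rot: [0.422, -3.111, 0.001]
wrist_force: [-6.3, -1.2, 4.5]
opening: 9.6
grip_force: 30.0
```

Request:
arm_command(plan="1 0 0 -0.012 0; -0.3 0 0 -0.02 0; -0.3 0 0 -0.02 0; -0.3 0 0 -0.02 0; -0.3 0 0 0.03 0; -0.3 0 0 0.07 0; -0.3 0 0 0.12 0")

```text
time_s: 8.2
tcp_pos: [377.1, -336.3, 331.0]
eef_rot: [0.424, -3.112, -0.001]
wrist_force: [1.9, 0.1, -0.7]
opening: 55.9
grip_force: 0.0
```

Request:
arm_command(plan="-0.5 0.03 0.03 0 -6; -0.5 0.06 0.06 -0.02 -12; -0.5 0.09 0.09 -0.05 -15; -0.5 0.11 0.12 -0.08 -15; -0.5 0.115 0.13 -0.1 -15; -0.5 0.115 0.13 -0.1 -15; -0.5 0.115 0.13 -0.1 -15")

```text
time_s: 8.9
tcp_pos: [492.4, -207.8, 230.4]
eef_rot: [-0.014, 3.141, -0.001]
wrist_force: [-0.3, -1.2, 0.7]
opening: 68.7
grip_force: 0.0
```

```bash
python3 b.py w3.png cup_mouth thumb_lever
python3 - <<'E'
import cv2
im=cv2.imread('pics/w3.png');cv2.imwrite('pics/w3c.png',cv2.resize(im[90:290,160:400],None,fx=3,fy=3,interpolation=cv2.INTER_CUBIC))
E
```

```text
[ 492.5 -208.6  231.1] [-1.20e-02  3.14e+00 -2.00e-03] [ 0.    0.26  0.4   1.89 -0.12  1.01  2.03] 8.95
cam [ 406.  -208.9  400.6] fwd [ 0.3   0.   -0.95]
cup_mouth [283.6 196.3] 0.65
thumb_lever [36.9 25. ] 0.94
thumb_lever [494.6 240.2] 0.56
```

View pics/w3c.png

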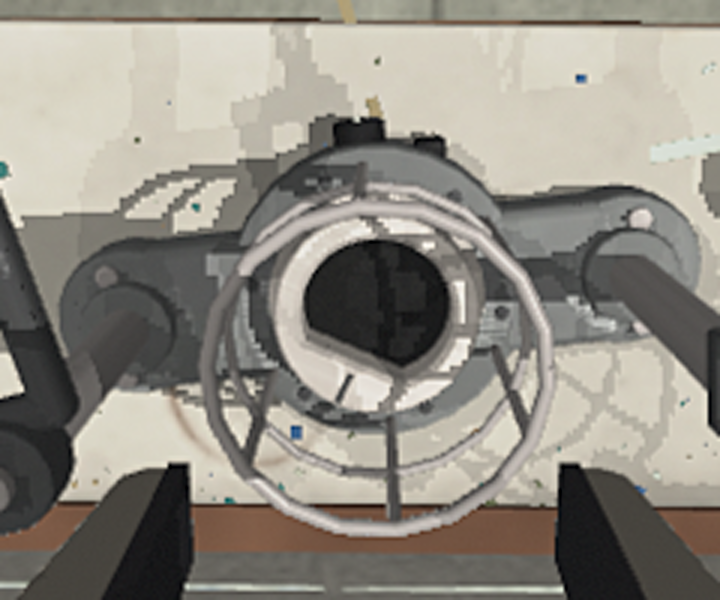

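```bash
cat > d.py <<'E'
from h import *
from scipy.optimize import least_squares
W=cam('wrist')
f=lambda q:atz(W,(q[0]/3+160-.33,q[1]/3+90-.33),60)[:2]
arc=np.array([f(q) for q in [(305,290),(322,260),(345,245),(380,239),(415,248),(440,272),(449,300),(440,335)]])
r=least_squares(lambda p:np.hypot(*(arc-p[:2]).T)-p[2],[500,-205,27]);print('hole',r.x.round(1),r.fun.round(1))
A,B=f((307,327)),f((403,368));d=B-A;n=np.array([d[1],-d[0]])/np.hypot(*d);m=(A+B)/2-r.x[:2];n*=np.sign(n@m)
print('flat',A.round(1),B.round(1),'len',np.hypot(*d).round(1),'normal deg',np.degrees(np.arctan2(n[1],n[0])).round(1),'dist',(n@m).round(1))
for q in [(350,376),(338,402)]:
    v=f(q)-r.x[:2];print('line',f(q).round(1),np.degrees(np.arctan2(v[1],v[0])).round(1),np.hypot(*v).round(1))
rim=np.array([f(q) for q in [(273,300),(285,350),(310,385),(375,412),(425,400),(460,365)]])
r2=least_squares(lambda p:np.hypot(*(rim-p[:2]).T)-p[2],[500,-205,37]);print('rim',r2.x.round(1),r2.fun.round(1))
print('lever',atz(W,(36.9,25),204).round(1),'landmark cup',atz(W,(283.6,196.3),60).round(1))
im=cv2.imread('pics/w3.png')[:,:,::-1]
E
python3 d.py
```

```text
hole [ 496.9 -208.4   25.7] [ 0.3  0.2 -0.3 -0.6  0.1  0.5  0.5 -0.7]
flat [ 503.9 -233.1] [ 519.2 -198.4] len 37.9 normal deg -23.8 dist 16.3
line [ 522.4 -217.6] -20.0 27.1
line [ 532.5 -222.1] -21.0 38.1
rim [ 499.3 -208.2   36.4] [ 0.8 -0.9 -0.5  0.7  0.6 -0.7]
lever [ 366.8 -342.1  204. ] landmark cup [ 501.1 -209.8   60. ]
```

Request:
arm_command(plan="-1 0 0 0.04 -8; -1 0 0.01 0.08 -16; -1 0 0.04 0.11 -25; -1 0 0.08 0.11 -33; -1 0 0.12 0.11 -42; -1 0 0.16 0.11 -50; -1 0 0.2 0.11 -59; -1 0 0.24 0.11 -67")

```text
time_s: 9.9
tcp_pos: [492.4, 28.9, 340.9]
eef_rot: [1.64, 2.677, 0.003]
wrist_force: [0.1, 0.1, -0.6]
opening: 91.7
grip_force: 0.0
```

Request:
arm_command(plan="-1 0 0.04 0 -8; -1 0 0.08 0 -17; -1 0 0.12 0 -25; -1 0 0.16 0 -34; -1 0 0.2 0 -42; -1 0 0.24 0 -50; -1 0 0.27 0 -59; -1 0 0.29 0 -67")

```text
time_s: 10.7
tcp_pos: [492.3, 320.4, 340.4]
eef_rot: [-2.845, -1.331, -0.002]
wrist_force: [0.1, -0.5, 0.1]
opening: 91.7
grip_force: 0.0
```

Request:
arm_command(plan="-1 0 0.005 -0.02 -8; -1 0 0.005 -0.05 -16; -1 0 0.005 -0.08 -25; -1 0 0.005 -0.09 -33; -1 0 0.005 -0.09 -42; -1 0 0.005 -0.09 -42; -1 0 0.005 -0.09 -42")

```text
time_s: 11.4
tcp_pos: [493.0, 323.2, 250.5]
eef_rot: [-3.132, -0.235, -0.002]
wrist_force: [-0.1, 0.5, 0.8]
opening: 91.6
grip_force: 0.0
```

```bash
python3 b.py w4.png canister_knob canister_foot spout rack
```

```text
[492.9 323.3 250.5] [-3.132e+00 -2.350e-01 -2.000e-03] [-0.89  0.33  0.31  1.74 -0.11  1.09 -1.96] 11.45
cam [575.  335.2 420.9] fwd [-0.29 -0.04 -0.96]
canister_knob [291.  148.5] 0.91
canister_foot [276.2 207.6] 0.59
spout [163.  131.3] 0.8
rack [245.  142.4] 0.59
```

View pics/w4.png

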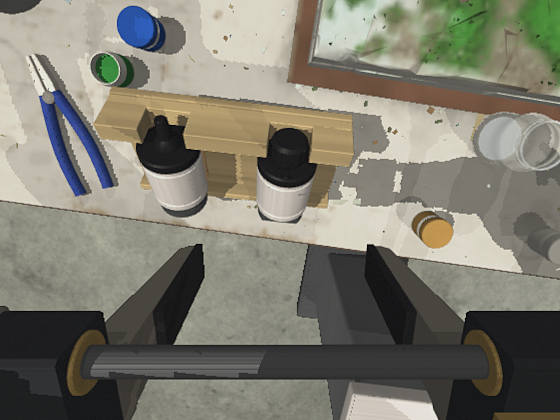

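Run:
```python
from h import *
W=cam('wrist');S=cam('scene');T=cam('top')
D={'knob':[(291,148.5),(196.8,185.5),(177.7,189.3)],'foot':[(276.2,207.6),(180.6,217.7),(185.2,222.6)],'spout':[(163,131.3),(163.5,170.4),(139.7,192.6)],'rack':[(245,142.4),(182.4,213.3),(169.8,203.3)]}
for k,u in D.items():
    X=tri([W,S,T],u);print(k,X.round(1),[np.round(proj(p,X)-np.array(a),1) for p,a in zip((W,S,T),u)], 'WS',tri([W,S],u[:2]).round(1))
from scipy.optimize import least_squares
# rigid model: foot position F, yaw; knob & spout with known geometry, slope 40
def pts(p):
    x,y,z,a=p;e=np.array([np.cos(a),np.sin(a),0]);ax=.766*e+np.array([0,0,.643]);F=np.array([x,y,z]);L=np.array([-np.sin(a),np.cos(a),0])
    return F+104*ax,F,F+104*ax+110*L
def res(p,c=(W,S,T)):
    return np.concatenate([proj(q,X)-D[k][i] for k,X in zip(('knob','foot','spout'),pts(p)) for i,q in enumerate((W,S,T)) if q in []or any(q is w for w in c)])
for c in ((W,),(W,S),(W,S,T)):
    r=least_squares(lambda p:res(p,c),[455,324,50,.07],loss='soft_l1');print(r.x[:3].round(1),np.degrees(r.x[3]).round(1),r.fun.round(1),[q.round(1) for q in pts(r.x)])
for z in (130,140): print('rail',atz(W,(112,92),z).round(1),atz(W,(355,115),z).round(1))
for n,uv,z in (('jar',(497,138),0),('ochre',(433,229),40)): print(n,atz(W,uv,z).round(0))
```

```text
knob [543.7 326.9 112.4] [array([-2.3, -7.7]), array([-0. , -1.7]), array([2.2, 2.5])] WS [538.8 323.4 110.5]
foot [457.6 326.5  50.3] [array([1.1, 1.1]), array([0. , 0.3]), array([-1.8,  1.4])] WS [459.1 327.8  50. ]
spout [535.9 438.3 126.6] [array([-1.9,  1. ]), array([0. , 0.1]), array([-0.2,  0.6])] WS [535.5 437.9 126.7]
rack [521.5 380.5   3.1] [array([-2.4,  0.5]), array([ 0. , -0.4]), array([0.3, 1.5])] WS [519.4 378.7   3.8]
[458.6 326.4  57.5] 0.6 [-3.4 -0.2  1.2  2.2  0.4 -0.5] [array([538.3, 327.2, 124.4]), array([458.6, 326.4,  57.5]), array([537.2, 437.1, 124.4])]
[458.1 327.1  53. ] 0.6 [-4.4 -0.4 -2.  -2.9  0.6  1.4 -0.2 -0.6  1.2 -0.3  0.6  1.9] [array([537.7, 328. , 119.9]), array([458.1, 327.1,  53. ]), array([536.5, 438. , 119.9])]
[459.  326.4  55.4] 0.9 [-3.9 -1.  -1.8 -3.8  1.1  3.6  1.3  1.3  0.1 -1.3 -2.2  0.8  0.6 -0.4
  0.6  1.2  0.5  0.5] [array([538.6, 327.7, 122.3]), array([459. , 326.4,  55.4]), array([536.8, 437.7, 122.3])]
rail [563.2 478.8 130. ] [575.1 275.1 130. ]
rail [563.6 473.8 140. ] [575.  277.2 140. ]
jar [574.  67.   0.]
ochre [457. 133.  40.]
```

Run:
```python
from h import *
W=cam('wrist')
for uv,z in (((289,146),130),((284,188),100),((283.5,170),115),((279,213),65)): print(uv,z,atz(W,uv,z).round(1))
```

```text
(289, 146) 130 [540.9 326.4 130. ]
(284, 188) 100 [495.7 324.1 100. ]
(283.5, 170) 115 [516.5 327.6 115. ]
(279, 213) 65 [457.4 324.2  65. ]
```

Request:
arm_command(plan="-1 0.009 0.003 -0.04 -5; -1 0.009 0.003 -0.08 -5; -1 0.009 0.003 -0.12 -5; -1 0.009 0.003 -0.15 -5; -1 0.009 0.003 -0.175 -5; -1 0.009 0.003 -0.175 -5")

```text
time_s: 12.45
tcp_pos: [499.1, 324.8, 71.1]
eef_rot: [3.136, 0.095, -0.009]
wrist_force: [0.4, 0.1, -1.0]
opening: 92.0
grip_force: 0.0
```

Request:
arm_command(plan="1 0 0 0 0; 1 0 0 0 0; 1 0 0 0 0; 1 0 0 0 0; 1 0 0 0 0; 1 0 0 0 0")

```text
time_s: 13.05
tcp_pos: [502.0, 325.3, 75.6]
eef_rot: [3.14, 0.093, 0.001]
wrist_force: [-0.8, -4.0, 6.5]
opening: 55.4
grip_force: 29.9
```

Request:
arm_command(plan="1 -0.003 0 0.0015 0; 1 -0.006 0 0.0025 0; 1 -0.009 0 0.0035 0; 1 -0.012 -0.001 0.0045 0; 1 -0.015 -0.001 0.005 0; 1 -0.019 -0.001 0.0055 0; 1 -0.019 -0.001 0.0055 0")

```text
time_s: 13.75
tcp_pos: [487.2, 326.3, 82.6]
eef_rot: [-3.136, -0.093, -0.016]
wrist_force: [8.0, -0.7, 3.7]
opening: 55.4
grip_force: 30.0
```

Request:
arm_command(plan="1 -0.004 0 0.001 0; 1 -0.008 0 0.001 0; 1 -0.012 0 0.001 0; 1 -0.016 -0.001 0 0; 1 -0.02 -0.001 0 0; 1 -0.02 -0.001 0 0")

```text
time_s: 14.35
tcp_pos: [467.7, 325.4, 83.7]
eef_rot: [-3.136, -0.093, -0.017]
wrist_force: [6.5, -3.3, 11.8]
opening: 55.4
grip_force: 30.0
```

Run:
```python
from h import *
s=bot.read_state();print(s['tcp_pos'].round(1),s['wrist_force'].round(1),s['wrist_torque'].round(2))
W=cam('wrist');S=cam('scene')
im=np.vstack([cv2.resize(S['pixels'][150:240,130:250],(800,600))[::1,:],])
b=cv2.resize(W['pixels'][100:400,120:440],(400,375)); a=cv2.resize(S['pixels'][150:240,130:250],(400,300))
c=np.zeros((375,800,3),np.uint8);c[:,:400]=b;c[:300,400:]=a
cv2.imwrite('pics/w5.png',c[:,:,::-1])
```

```text
[467.7 325.4  83.7] [ 6.5 -3.3 11.8] [-0.66 -1.58 -0.09]
```

View pics/w5.png

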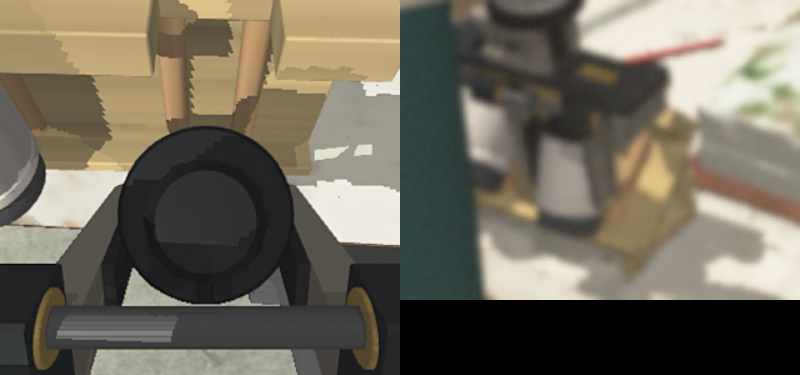

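Request:
arm_command(plan="1 -0.004 0 -0.001 0; 1 -0.007 -0.001 -0.003 0; 1 -0.007 -0.001 0 0; 1 -0.007 -0.001 0.04 0; 1 -0.007 -0.001 0.08 0; 1 -0.007 -0.001 0.12 0; 1 0.015 -0.03 0.12 0; 1 0.035 -0.06 0.12 0")

```text
time_s: 15.25
tcp_pos: [497.2, 265.7, 201.5]
eef_rot: [-3.137, -0.101, -0.002]
wrist_force: [0.7, -0.1, -2.8]
opening: 55.8
grip_force: 30.0
```

Request:
arm_command(plan="1 0.01 -0.04 0 0; 1 0.02 -0.08 0 0; 1 0.02 -0.08 -0.03 0; 1 0.02 -0.08 -0.07 0; 1 0.02 -0.08 -0.11 0; 1 0.02 -0.08 -0.14 0; 1 0.02 -0.08 -0.15 0; 1 0.02 -0.08 -0.15 0")

```text
time_s: 16.05
tcp_pos: [516.0, 184.2, 48.9]
eef_rot: [3.139, 0.095, -0.005]
wrist_force: [-0.8, -0.4, -2.0]
opening: 55.2
grip_force: 30.0
```

Request:
arm_command(plan="1 0 0 -0.003 0; 1 0 0 -0.006 0; 1 0 0 -0.009 0; 1 0 0 -0.011 0; 1 0 0 -0.011 0")

```text
time_s: 16.55
tcp_pos: [518.7, 185.6, 42.7]
eef_rot: [-3.136, -0.096, -0.005]
wrist_force: [-9.4, -3.7, 22.2]
opening: 56.0
grip_force: 30.0
```

Request:
arm_command(plan="1 -0.001 0 -0.003 0; 1 -0.002 0 -0.005 0; 1 -0.002 0 -0.005 0; 1 -0.001 0 -0.003 0")

```text
time_s: 16.95
tcp_pos: [517.8, 182.6, 37.7]
eef_rot: [3.14, 0.091, 0.004]
wrist_force: [0.3, -5.1, -3.0]
opening: 55.4
grip_force: 30.0
```

Run:
```python
from h import *
s=bot.read_state();print(s['tcp_pos'].round(1),s['wrist_force'].round(1),s['wrist_torque'].round(2))
S=cam('scene');cv2.imwrite('pics/s6.png',cv2.resize(S['pixels'][150:270,150:310,::-1],(800,600),interpolation=cv2.INTER_CUBIC))
```

```text
[517.8 182.6  37.7] [ 0.3 -5.1 -3. ] [-0.87  0.12 -0.15]
```

View pics/s6.png

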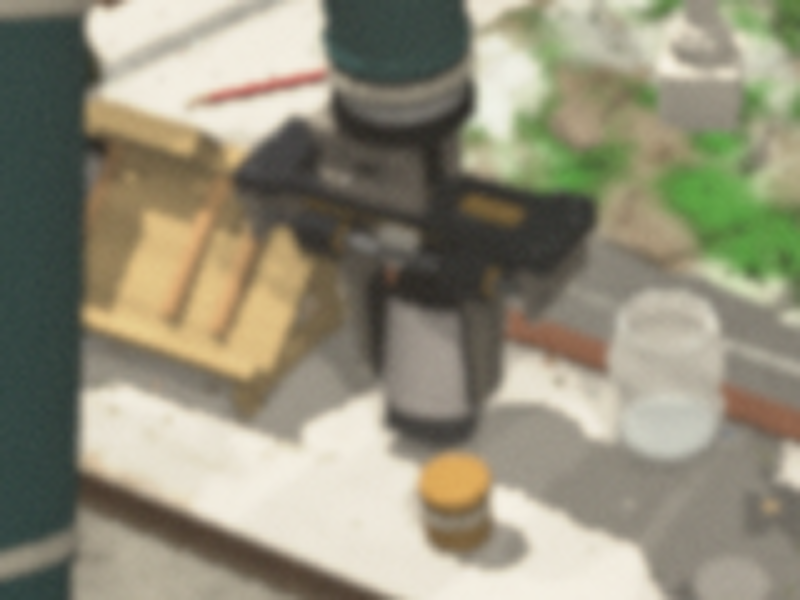

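Request:
arm_command(plan="-0.5 0 0 0 0; -0.6 0 0 0 0; -0.6 0 0 0.01 0; -0.6 0 0 0.05 0; -0.6 0 0 0.1 0; -0.6 0 0 0.14 0; -0.6 0 0 0.16 0; -0.6 0 0 0.16 0")

```text
time_s: 17.8
tcp_pos: [518.6, 186.2, 200.7]
eef_rot: [-3.135, -0.096, -0.012]
wrist_force: [0.0, -0.2, -0.3]
opening: 73.5
grip_force: 0.0
```

Run:
```python
from h import *
W=cam('wrist');save(W,'w7.png')
s=bot.read_state();print(s['tcp_pos'].round(1),s['eef_rot'].round(3))
for q,z in (('canister_knob',104),('canister_foot',0)):
    for r in finder.landmark_of(q,W)[:2]: print(q,np.round(r['uv'],1),round(r['conf'],2),atz(W,r['uv'],z).round(1))
im=W['pixels'];cv2.imwrite('pics/w7c.png',cv2.resize(im[100:340,120:440,::-1],(800,600),interpolation=cv2.INTER_CUBIC))
```

```text
[517.2 185.6 198.3] [-3.137 -0.096 -0.006]
canister_knob [289.3 303.8] 0.68 [425.8 176.  104. ]
canister_foot [284.4 217.9] 0.59 [474.4 184.1   0. ]
```

View pics/w7c.png

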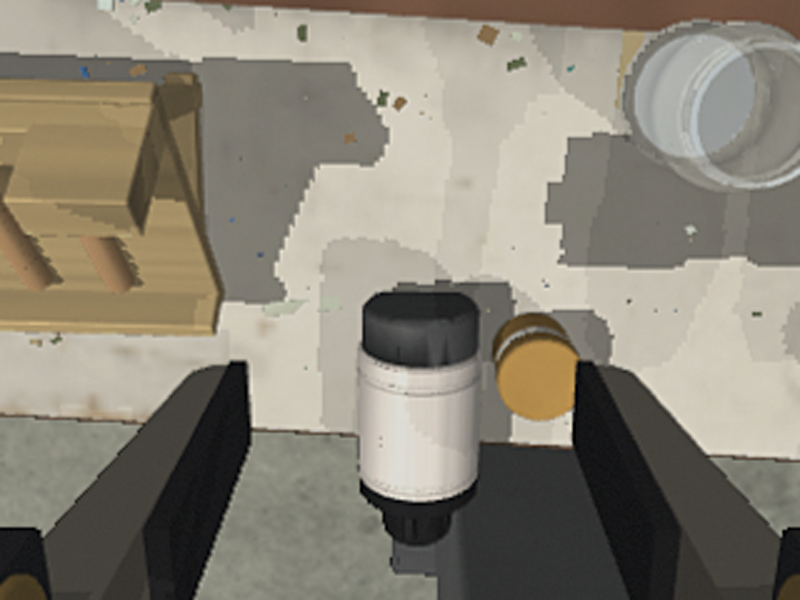

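Run:
```python
from h import *
W=cam('wrist');s=bot.read_state();print(s['tcp_pos'].round(1))
im=W['pixels'].astype(int);old=cv2.imread('pics/w7.png')[:,:,::-1].astype(int)
d=np.abs(im-old).sum(2)>60;print('changed',d.sum())
for n,uv,z in (('footend',(288,216.8),20),('foot/body',(287.2,244.8),35),('body/lid',(287.2,296),40),('knobend',(286.8,316),28)): print(n,[atz(W,uv,q).round(1) for q in (28,z)])
# row profile across body
g=im.sum(2)
for r in (230,260,275,290,312): print(r,''.join('#' if v<150 else ('+' if v<400 else '.') for v in g[r,250:330]))
col=g[200:330,288];print(''.join('#' if v<150 else ('+' if v<400 else '.') for v in col))
S=cam('scene')
for q in ('canister_knob','canister_foot','pot_ochre'):
  for r in finder.landmark_of(q,S)[:1]: print(q,np.round(r['uv'],1),round(r['conf'],2),atz(S,r['uv'],28).round(1))
```

```text
[515.5 184.5 195.1]
changed 31285
footend [array([482.7, 178.6,  28. ]), array([479.9, 178.4,  20. ])]
foot/body [array([449.8, 177.4,  28. ]), array([452.8, 177.6,  35. ])]
body/lid [array([384.7, 173.2,  28. ]), array([392.3, 173.8,  40. ])]
knobend [array([357.4, 172. ,  28. ]), array([357.4, 172. ,  28. ])]
230 .............#+++++++++++++++++++++++++++++++++++++++++++###++++++++++++++++....
260 .........................................................+++++++++++++++++++++++
275 ++++++....++............................................+++++########+++++++++..
290 ++++.......++..........................................++++#+++++++#+###+##+##+#
312 +++++++++++++++.......++#######################++++++++#+##+#++++#++++#++++#++++
...........+++############++++++++++++++++###+.....................................................+#################+++++++++++.+
canister_knob [207.6 261.6] 0.72 [372.  173.5  28. ]
canister_foot [228.3 235.9] 0.57 [479.4 183.9  28. ]
pot_ochre [237.5 256.1] 0.69 [425.7 117.8  28. ]
```

Request:
arm_command(plan="-0.5 -0.01 0 0.01 8.5; -0.5 -0.02 0 0.01 17; -0.5 -0.03 0 0.01 25.5; -0.5 -0.04 0 0.01 34; -0.5 -0.05 0 0.01 42.5; -0.5 -0.06 0 0.01 51; -0.5 -0.07 0 0.01 59.5; -0.5 -0.08 -0.008 0.01 68")

```text
time_s: 19.0
tcp_pos: [435.7, 177.0, 205.5]
eef_rot: [-2.543, -1.844, 0.001]
wrist_force: [-0.5, 0.1, -0.6]
opening: 69.1
grip_force: 0.0
```

Request:
arm_command(plan="-0.5 0 0 0 8.5; -0.5 0 0 0 17; -0.5 0 0 0 25.5; -0.5 0 0 0 34; -0.5 0 0 0 42.5; -0.5 0 0 0 51; -0.5 0 0 0 59.5; -0.5 0 0 0 68")

```text
time_s: 19.8
tcp_pos: [436.2, 176.1, 205.5]
eef_rot: [-1.08, -2.949, 0.001]
wrist_force: [-0.3, -0.2, -0.9]
opening: 69.1
grip_force: 0.0
```

Request:
arm_command(plan="-0.5 0 0 0 8.5; -0.5 0 0 0 17; -0.5 0 0 0 25.5; -0.5 0 0 0 34; -0.5 0 0 0 42.5; -0.5 0 0 0 43; -0.5 0 0 0 43; -0.5 0 0 0 43")

```text
time_s: 20.6
tcp_pos: [436.3, 176.3, 205.9]
eef_rot: [0.063, -3.141, 0.0]
wrist_force: [0.1, 0.6, -0.4]
opening: 68.9
grip_force: 0.0
```

```bash
cat > e.py <<'E'
from h import *
s=bot.read_state();W=cam('wrist');r=s['eef_rot'];a=np.degrees(2*np.arctan2(r[1],r[0]))-90
print(s['time_s'],s['tcp_pos'].round(1),'tooly',a%360,s['qpos'].round(2))
for q,z in (('canister_knob',28),('canister_foot',28),('pot_ochre',0)):
  for r in finder.landmark_of(q,W)[:1]: print(q,np.round(r['uv'],1),round(r['conf'],2),atz(W,r['uv'],z).round(1))
for q,z in (('canister_knob',28),('pot_ochre',20)):
  for r in finder.recognise(q,W)[:1]: e=r['extent'];print(q,np.round(e,1),round(r['conf'],2),[atz(W,p,z)[:2].round(1) for p in ((e[0],e[1]),(e[2],e[3]))])
im=W['pixels'].astype(int);g=im.sum(2)
for y in range(60,300,8): print(y,''.join('#' if v<150 else ('+' if v<450 else '.') for v in g[y,180:400:2]))
E
python3 e.py
```

```text
20.6 [436.3 176.3 205.9] tooly 92.30104228711991 [-0.44  0.18 -0.02  2.04  0.    0.93  1.15]
canister_knob [284.3 133.2] 0.65 [378.7 173.9  28. ]
canister_foot [285.5 224.5] 0.66 [478.9 179.3  28. ]
pot_ochre [239.9 193.3] 0.57 [452.3 124.6   0. ]
canister_knob [260.9 122.  316.8 234.7] 0.81 [array([368.4, 149.5]), array([489.8, 215.3])]
pot_ochre [220.2 178.  255.2 217.6] 0.56 [array([430.4, 105.4]), array([474.9, 144.6])]
60 ++++++++++++++++++++++++++++++++++++++++++++++++++++++++++++++++++++++++++++++++++++++++++++++++++++++++++++++
68 ++++++++++++++++++++++++++++++++++++++++++++++++++++++++++++++++++++++++++++++++++++++++++++++++++++++++++++++
76 ++++++++++++++++++++++++++++++++++++++++++++++++++++++++++++++++++++++++++++++++++++++++++++++++++++++++++++++
84 ++++++++++++++++++++++++++++++++++++++++++++++++++++++++++++++++++++++++++++++++++++++++++++++++++++++++++++++
92 +++++++++++++++.++++++++++++++++++++++++++++++++++++++++++++++++++++++++++++++++++++++++++++++++++++++++++++++
100 ++++++++++++++++++++++++++++++++++++++++++++++++++++++++++++++++++++++++++++++++++++++++++++++++++
[... 2072 characters left out ...]
++++++++++
252 .........#++++++######......................................................+++++++######+++++++++++++++++++++
260 .....+++++++++########+..................................................++++++++++########+++++++++++++++++++
268 ++++++++++++##########+.....................................+++++++++++++++++++++++##########+++++++++++++++++
276 ++++++++++############+......................................++++++++++++++++++++++############+++++++++++++++
284 ++++++++#############+......................................+....+++++++++++++++++++#############+++++++++++++
292 ++++++##############++.......+.......+++...................................+++++++++.+#############+++++++++++
```

Request:
arm_command(plan="-0.5 -0.024 0.001 -0.04 1.5; -0.5 -0.024 0.001 -0.09 1.5; -0.5 -0.024 0.001 -0.14 1.5; -0.5 -0.024 0.001 -0.175 1.5; -0.5 -0.024 0.001 -0.195 1.5; 1 -0.024 0.001 -0.195 1.5; 1 -0.024 0.001 -0.195 1.5; 1 -0.024 0.001 -0.195 1.5")

```text
time_s: 21.7
tcp_pos: [413.1, 177.7, 12.2]
eef_rot: [-0.108, 3.138, 0.001]
wrist_force: [-0.9, -0.8, -1.8]
opening: 54.9
grip_force: 29.9
```

Request:
arm_command(plan="1 0 0 0 0; 1 0 0 0 0; 1 0 0 0.01 0; 1 0 0 0.03 0")

```text
time_s: 22.1
tcp_pos: [411.4, 176.9, 41.2]
eef_rot: [0.108, -3.138, 0.002]
wrist_force: [-0.1, 0.2, -1.8]
opening: 55.2
grip_force: 29.9
```

Request:
arm_command(plan="1 0 0 0.04 0; 1 0.01 0.01 0.08 -5; 1 0.02 0.02 0.11 -13; 1 0.04 0.03 0.12 -21; 1 0.06 0.04 0.12 -29; 1 0.08 0.05 0.12 -37; 1 0.1 0.05 0.12 -45; 1 0.12 0.06 0.12 -53")

```text
time_s: 22.9
tcp_pos: [533.0, 236.3, 162.1]
eef_rot: [1.314, 2.853, -0.0]
wrist_force: [0.5, -0.5, -1.9]
opening: 55.3
grip_force: 29.9
```

Request:
arm_command(plan="1 0.01 0.01 0 -8; 1 0.013 0.014 0 -16; 1 0.013 0.014 0 -24; 1 0.013 0.014 0 -32; 1 0.013 0.014 0 -37; 1 0.013 0.014 0 -37; 1 0.013 0.014 0 -37")

```text
time_s: 23.6
tcp_pos: [545.1, 251.6, 161.6]
eef_rot: [-2.14, -2.299, -0.001]
wrist_force: [0.7, -0.1, -1.2]
opening: 55.2
grip_force: 29.9
```

Run:
```python
from h import *
s=bot.read_state();S=cam('scene');W=cam('wrist');r=s['eef_rot'];print(s['time_s'],s['tcp_pos'].round(1),(np.degrees(2*np.arctan2(r[1],r[0]))-90)%360,s['wrist_force'].round(1),s['wrist_torque'].round(2))
for n,p in (('S',S),('W',W)):
  for q in ('canister_knob','canister_foot','rack'):
    for r in finder.landmark_of(q,p)[:1]: print(n,q,np.round(r['uv'],1),round(r['conf'],2))
G=s['tcp_pos']+[0,0,17]
for n,X in (('knob@level',G+[-2,35,0]),('foot@level',G+[4,-69,0]),('railend',np.array([544,271,134]))): print(n,proj(S,X).round(1),proj(W,X).round(1))
save(W,'w8.png');save(S,'s8.png')
```

```text
23.6 [545.1 251.6 161.6] 4.100449825359533 [ 0.7 -0.1 -1.2] [-0.03  0.08  0.02]
S canister_knob [209.6 170.8] 0.66
S canister_foot [241.3 181. ] 0.86
S rack [184.4 212.6] 0.64
W canister_knob [286.4 215.7] 0.96
W canister_foot [279.  380.8] 0.6
W rack [271.1  51. ] 0.98
knob@level [205.5 167.8] [288.3 210.2]
foot@level [239. 177.] [285.2 380.9]
railend [212.2 182.8] [287.  212.1]
```

Request:
arm_command(plan="1 0 0 -0.005 0; 1 0 0 -0.01 0; 1 0 0 -0.013 0; 1 0 0 -0.016 0; 1 0 0 -0.018 0; 1 0 0 -0.02 0")

```text
time_s: 24.6
tcp_pos: [546.2, 249.7, 142.9]
eef_rot: [2.143, 2.295, -0.001]
wrist_force: [-3.1, -7.4, 12.9]
opening: 55.1
grip_force: 30.0
```

Request:
arm_command(plan="1 0 -0.002 -0.003 0; 1 0 -0.004 -0.006 0; 1 0 -0.006 -0.009 0; 1 0 -0.008 -0.012 0; 1 0 -0.01 -0.015 0; 1 0 -0.011 -0.019 0; 1 0 -0.012 -0.023 0; 1 0 -0.012 -0.023 0")

```text
time_s: 25.4
tcp_pos: [544.6, 238.2, 116.9]
eef_rot: [-2.144, -2.296, 0.004]
wrist_force: [-0.9, -2.3, -3.4]
opening: 55.8
grip_force: 30.0
```

```bash
cat > g.py <<'E'
from h import *
from scipy.optimize import minimize
import sys
ez=float(sys.argv[1])  # direction yaw of knob horizontally (deg)
s=bot.read_state();S=cam('scene');W=cam('wrist');G=s['tcp_pos']+[0,0,17]
print(s['time_s'],s['tcp_pos'].round(1),s['wrist_force'].round(1),s['wrist_torque'].round(2))
obs=[]
for n,p in (('S',S),('W',W)):
  for q in ('canister_knob','canister_foot'):
    for r in finder.landmark_of(q,p)[:1]: obs.append((p,n,q,np.array(r['uv']),r['conf']))
e=np.array([np.cos(np.radians(ez)),np.sin(np.radians(ez)),0])
def X(th,d,q):
    a=np.cos(th)*e+np.sin(th)*np.array([0,0,1.]); return G+a*((104-d) if q.endswith('knob') else -d)
f=lambda t:sum(o[4]*min(np.sum((proj(o[0],X(t[0],t[1],o[2]))-o[3])**2),400) for o in obs)
best=min((f((np.radians(a),d)),a,d) for a in range(-20,131,2) for d in range(50,85,3));print('cost,angle,d',best)
for o in obs: print(o[1],o[2],o[3].round(1),round(o[4],2),'res',(proj(o[0],X(np.radians(best[1]),best[2],o[2]))-o[3]).round(1))
E
python3 g.py 94
```

```text
25.4 [544.6 238.2 116.9] [-0.9 -2.3 -3.4] [-0.62  0.01  0.05]
cost,angle,d (np.float64(225.8326664578574), 42, 71)
S canister_knob [239.4 256.7] 0.56 res [-25.8 -79.5]
S canister_foot [239.9 204.4] 0.89 res [0.5 0.5]
W canister_knob [286.2 248.7] 0.57 res [1.5 0.5]
```

Request:
arm_command(plan="1 0 0 -0.004 0; 1 0 0.001 -0.008 0; 1 0 0.002 -0.012 0; 1 0 0.003 -0.016 0; 1 0 0.005 -0.02 0; 1 0 0.007 -0.023 0; 1 0 0.009 -0.026 0; 1 0 0.009 -0.026 0")

```text
time_s: 26.5
tcp_pos: [547.3, 241.4, 92.9]
eef_rot: [2.145, 2.288, -0.007]
wrist_force: [0.4, -17.3, 4.1]
opening: 55.6
grip_force: 30.0
```

```bash
python3 g.py 94
```

```text
26.5 [547.3 241.4  92.9] [  0.4 -17.3   4.1] [-3.6   0.07 -0.  ]
cost,angle,d (np.float64(29.779134183363805), 68, 74)
S canister_knob [217.2 184.4] 0.72 res [ 0.9 -1.3]
S canister_foot [237.7 213.4] 0.67 res [-4.4  1.2]
W canister_knob [283.7 285.1] 0.81 res [ 4.  -1.3]
```

Request:
arm_command(plan="1 0 -0.008 0 0; 1 0 -0.008 0.01 0; 1 0 -0.004 0.012 0; 1 0 0 0.011 0; 1 0 0.003 0.009 0; 1 0 0.005 0.007 0; 1 0 0.007 0.005 0; 1 0 0.007 0.005 0")

```text
time_s: 27.6
tcp_pos: [545.3, 246.2, 96.8]
eef_rot: [2.145, 2.288, -0.017]
wrist_force: [-1.7, -21.9, 2.8]
opening: 55.4
grip_force: 30.0
```

```bash
python3 g.py 94
```

```text
27.6 [545.3 246.2  96.8] [ -1.7 -21.9   2.8] [-4.5   0.5   0.07]
cost,angle,d (np.float64(51.19216362899524), 84, 68)
S canister_knob [217.1 182.7] 0.77 res [ 1.  -2.7]
S canister_foot [232.2 213.6] 0.66 res [-7.2 -2.4]
W canister_knob [284.5 311.7] 0.75 res [ 2.9 -1.2]
```

Request:
arm_command(plan="1 0 0.002 0 0; 1 0 0.004 -0.001 0; 1 0 0.004 -0.001 0; 1 0 -0.01 -0.001 0; 1 0 -0.03 -0.001 0; 1 0 -0.05 -0.001 0; 1 0 -0.055 -0.001 0; 1 0 -0.055 -0.001 0")

```text
time_s: 28.7
tcp_pos: [545.9, 201.4, 96.9]
eef_rot: [-2.144, -2.296, -0.003]
wrist_force: [0.3, 0.2, -3.7]
opening: 55.3
grip_force: 30.0
```

```bash
python3 g.py 94
```

```text
28.7 [545.9 201.4  96.9] [ 0.3  0.2 -3.7] [-0.04  0.07  0.02]
cost,angle,d (np.float64(91.13756721794529), 86, 65)
S canister_knob [230.4 186.8] 0.7 res [ 1.8 -3.2]
S canister_foot [244.  220.7] 0.93 res [-6.5 -5.9]
W canister_knob [285.3 319.1] 0.85 res [ 3.2 -1.3]
```

Request:
arm_command(plan="1 0 0 -0.015 0; 1 0 0 -0.03 0; 1 0 0 -0.038 0; 1 0 0 -0.041 0; 1 0 0 -0.044 0; 1 0 0 -0.044 0")

```text
time_s: 29.6
tcp_pos: [545.5, 200.3, 52.1]
eef_rot: [2.144, 2.297, 0.0]
wrist_force: [-0.3, -0.5, -2.3]
opening: 55.8
grip_force: 30.0
```

Request:
arm_command(plan="1 0 0 -0.001 0; 1 0 0 -0.002 0; 1 0 0 -0.003 0; 1 0 0 -0.004 0; 1 0 0 -0.004 0")

```text
time_s: 30.1
tcp_pos: [546.0, 201.1, 51.4]
eef_rot: [-2.143, -2.296, -0.003]
wrist_force: [-5.9, -0.4, 22.3]
opening: 55.5
grip_force: 30.0
```

Request:
arm_command(plan="1 0 0 -0.001 0; 1 0 0 -0.002 0; 1 0 0 -0.002 0")

```text
time_s: 30.4
tcp_pos: [546.5, 202.7, 50.8]
eef_rot: [-2.142, -2.296, -0.007]
wrist_force: [-7.9, 1.2, 30.7]
opening: 55.7
grip_force: 30.0
```

```bash
python3 g.py 94
```

```text
30.4 [546.5 202.7  50.8] [-7.9  1.2 30.7] [-0.29  2.48 -0.07]
cost,angle,d (np.float64(110.19690910914879), 88, 68)
S canister_knob [237.4 201.7] 0.62 res [-3.5 -3.5]
S canister_foot [246.1 231.8] 0.96 res [-8.2 -4. ]
W canister_knob [284.1 316.5] 0.68 res [ 4.2 -2.3]
```

Request:
arm_command(plan="1 0 0 0.002 0; 1 0 0 0.0035 0; 1 0 0 0.0035 0")

```text
time_s: 31.0
tcp_pos: [546.4, 201.6, 51.2]
eef_rot: [2.143, 2.297, 0.005]
wrist_force: [-1.8, 1.8, 10.3]
opening: 55.5
grip_force: 30.0
```

Open gently in place, without rising.

Request:
arm_command(plan="-0.3 0 0 0 0; -0.35 0 0 0 0; -0.4 0 0 0 0; -0.4 0 0 0 0")

```text
time_s: 31.4
tcp_pos: [545.3, 200.0, 49.2]
eef_rot: [2.144, 2.296, -0.001]
wrist_force: [0.9, -0.9, -1.0]
opening: 64.2
grip_force: 0.0
```

```bash
python3 g.py 94
python3 - <<'E'
from h import *
print(bot.read_state()['opening'])
E
```

```text
31.4 [545.3 200.   49.2] [ 0.9 -0.9 -1. ] [-0.03  0.06 -0.03]
cost,angle,d (np.float64(284.09806826646513), 62, 83)
S canister_knob [282.6 241.4] 0.71 res [-50.3 -37.8]
S canister_foot [250.2 233.8] 0.91 res [-0.3 -0.1]
64.40916982852846
```

Run:
```python
from h import *
W=cam('wrist');S=cam('scene')
for z in (0,20,92,116): print(z,proj(W,[545.5,200.5,z]).round(0),proj(S,[545.5,200.5,z]).round(0))
def asc(im,x0,x1,y0,y1,sx,sy):
    g=im.astype(int)
    for y in range(y0,y1,sy): print(y,''.join('#' if v<110 else('x' if v<200 else ('+' if v<450 else '.')) for v in g[y,x0:x1:sx].sum(1)))
asc(W['pixels'],140,430,140,420,3,8)
print();asc(S['pixels'],215,275,170,250,1,2)
for p in (S,W):
  for q in ('canister_knob','canister_foot'):
    for r in finder.recognise(q,p)[:2]: print(q,np.round(r['extent']),round(r['conf'],2))
```

```text
0 [287. 228.] [238. 228.]
20 [287. 239.] [237. 223.]
92 [288. 302.] [235. 202.]
116 [289. 339.] [234. 195.]
140 ...........++++++++++++++++++++++++++++++++++++++++++++++++++++++++++++++++++++++++++++++++++++++
148 ............+++++++++++++++++++++++++++++++++++++++++++++++++++++++++++++++++++++++++++++++++++++
156 ............+++++.....+++++++++++++++++++++++++++++++++.++++++++++++...........#+++++++++++++++++
164 ............................++++++++++++++++++++++++++++++++++++++++.........+.x+++++++++++++++++
172 ..................................++++++++++++++++++++++++++++++++++..........+++++++++++++++++++
180 ........................................+++++++++++++++++++.++++++++...++++...x+++++++++++++++++.
188 .............................................++++++++++++++++++++++..........+++++++++++++++++++.
196 .............................................++++++++++++++++++++++..........#+++++++++++++++++.+
204 .............................................++++++++++++++++++++++..........x+++++++++++++++++.+
212 .............................................++++++++++++++++++++.....
[... 4682 characters left out ...]
......++++xxxxx++++++++++++++++++++++++..
236 ............................+++++++++++++++++++++++++++++++.
238 .................................+++++++.++++++++.++++++++++
240 .......................+++++++.....+.....++.++++++++++++++++
242 .......................+++++++++++++....++++++++++++++++++++
244 ........................++++++++++++++++++++++++++++++++++++
246 .............................+++++++.+++++++++++++++++++++++
248 ..............................+++++++....++++++++++++....+++
canister_knob [236. 195. 258. 232.] 0.71
canister_knob [289. 259. 305. 281.] 0.41
canister_foot [410. 258. 418. 315.] 0.17
canister_knob [230. 248. 340. 420.] 0.83
canister_foot [228. 245. 341. 420.] 0.8
```

Request:
arm_command(plan="-0.65 0 0 0 0; -0.65 0 0 0 0; -0.65 0 0 0.01 0; -0.65 0 0 0.04 0; -0.65 0 0 0.09 0; -0.65 0 0 0.13 0; -0.65 0 0 0.15 0; -0.65 0 0 0.15 0")

```text
time_s: 32.8
tcp_pos: [547.5, 201.1, 203.9]
eef_rot: [2.142, 2.295, 0.011]
wrist_force: [0.8, 0.2, -0.3]
opening: 75.7
grip_force: 0.0
```

```bash
cat > k.py <<'E'
from h import *
import sys
s=bot.read_state();W=cam('wrist');S=cam('scene');r=s['eef_rot'];print(s['time_s'],s['tcp_pos'].round(1),'tooly',((np.degrees(2*np.arctan2(r[1],r[0]))-90)%360).round(1),s['qpos'].round(2))
save(W,'k%d.png'%int(s['time_s']*10))
print('S ochre pred',proj(S,[452.3,124.6,0]).round(1),[np.round(r['uv'],1) for r in finder.landmark_of('pot_ochre',S)[:1]])
for p in (W,S):
  for q,z in (('canister_knob',104),('canister_foot',0)):
    for r in finder.landmark_of(q,p)[:2]: print(q,np.round(r['uv'],1),round(r['conf'],2),atz(p,r['uv'],z).round(1))
r=finder.recognise('canister_knob',W)[:1]
if r: print(np.round(r[0]['extent']),r[0]['conf'])
for z in (0,92,116): print(z,proj(W,[545.5,200.5,z]).round(0),proj(S,[545.5,200.5,z]).round(0))
g=W['pixels'].astype(int)
for y in range(150,345,6): print(y,''.join('#' if v<90 else('x' if v<170 else ('+' if v<450 else '.')) for v in g[y,180:400:2].sum(1)))
E
python3 k.py
```

```text
32.8 [547.5 201.1 203.9] tooly 3.9 [-0.66  0.37  0.32  1.81 -0.14  0.98 -0.22]
S ochre pred [241.8 256.8] [array([239.4, 255.8])]
canister_knob [284.2 240.8] 0.89 [548.7 170.6 104. ]
canister_foot [279.5 202. ] 0.7 [543.5 175.8   0. ]
canister_knob [245.6 202.6] 0.91 [545.  165.1 104. ]
canister_foot [247.8 230.9] 0.86 [548.8 168.1   0. ]
[252. 189. 312. 262.] 0.82
0 [283. 182.] [238. 228.]
92 [283. 204.] [235. 202.]
116 [283. 213.] [234. 195.]
150 ...........................................+++++++++++++++++++++++++....+++..++++++++++++++.++++++.....+++++++
156 ................................................++++++++++++++++++++.........+++++++++++++.++++++.......++.+.+
162 ................................................++++++++++++++++++++.........+++++++++++++.+++++.......+++++..
168 ................................................++++++++++++++++++++........++++++++++++++++++++.......+++++++
174 ................................................++++++++++++++..............+++++++++++++.++++++.......+++++++
180 .................................................++++++++..+++..........
[... 2443 characters left out ...]
##xxx#x+++
312 xxx#########x....++++++++++++++++++++++++++++++++.+...++++++++++++++++...+++++++++++++++++x++##########xxxxxx+
318 xxx########+.....++++++++++++++++++++++++++++++++...++++++++++++++++++++..+++++.+++++..+++++++########xxxxxx+x
324 xxx#######+......+++++++++++++++++++++++++++++++++.++++++++++++++++++++++.+++++.++++.....++++++##########xxx+x
330 #x#######+.......+++++++++++..........++++++++++++.+.++++++++++++++++..+..++++++++++....x.++++++###########x++
336 xx######+.............................++++++++++++++.+++..+++++++....+..++++++.++++......++xx++++#########xxx+
342 xxxx###+++++++++++....................+++++++++++++++++...++++++....+++++++++++++++.....++x+++++++###xxxx#xxx+
```

Run:
```python
from h import *
import glob
W=cam('wrist');g=W['pixels'].astype(int).sum(2)
m=((g<170)).astype(np.uint8);m[:,:240]=0;m[:,330:]=0;m[:195]=0;m[265:]=0
m=cv2.morphologyEx(m,cv2.MORPH_CLOSE,np.ones((9,9)))
c=max(cv2.findContours(m,0,1)[0],key=cv2.contourArea)
h=cv2.convexHull(c)[:,0];print(cv2.boundingRect(c),cv2.fitEllipse(h))
u=cv2.fitEllipse(h)[0]
for z in (80,92,100): print(z,atz(W,u,z).round(1))
# predicted lid outline for centre guess
for C in ((547.5,170),(547.5,174),(547.5,178)):
    pts=np.array([proj(W,[C[0]+28*np.cos(t),C[1]+28*np.sin(t),92]) for t in np.linspace(0,6.28,60)]);k=np.array([proj(W,[C[0]+16*np.cos(t),C[1]+16*np.sin(t),116]) for t in np.linspace(0,6.28,60)])
    print(C,pts.min(0).round(),pts.max(0).round(),'knob',k.min(0).round(),k.max(0).round())
gg=W['pixels'].astype(int).sum(2)
for y in range(206,262,2): print(y,' '.join('%3d'%v for v in gg[y,262:304:2]))
```

```text
(256, 203, 61, 60) ((285.610107421875, 232.50926208496094), (59.52491760253906, 60.51460647583008), 88.65885162353516)
80 [546.5 169.6  80. ]
92 [546.1 174.4  92. ]
100 [545.9 177.6 100. ]
(547.5, 170) [256. 208.] [318. 265.] knob [268. 230.] [306. 266.]
(547.5, 174) [256. 203.] [318. 261.] knob [268. 226.] [307. 261.]
(547.5, 178) [256. 199.] [319. 257.] knob [268. 221.] [307. 257.]
206 311 358 375 506 544 137  36  65  87  90  96 106 107  98  90  86  70  56  14 296 621
208 333 371 529 120  22  69  92 101 100 112 106  85  88  91  98  96  99  97  91  66  46
210 348 518 140  59  99  98 111 115 114 106 108 110 112  84  95  97  96  99  95 102  90
212 515  60  88  98 111 114 113 111 110 103  96 103 104  91 101  95 100  95  97  95  93
214  54  80  98 116 115 116 106 112 112 114  88  96  98  92  98 101  94  94  91  92  96
216  73 100 113 108 109 114 107 110  91  95  88  98  99  90  97 100  96  92 101  93  95
218  94 115 107 111 110 111 109 106  89  92  90  94  98  95  95  97  99  98  94 101  93
220 105 111 107 108 110 109 100  92  97  96  87  71  69  95  98 104  99  95 103  94  93
222 108 1
[... 1050 characters left out ...]
 107 105  91  92  91 108 107 104 105 106 102 110 104 103 103 110 101 104 100 105  78
248 106 112 109  83  90 105 108 104 100 104 110 103 108 102 102 102 100 103 102 105  77
250  63 104 104  96  86 107 107 104 111 109 108 108 101 105 100 105 104 100 103 105  89
252 372  70 103  91  81 104 111 105 110 107 107 102 101 109  99 101 107 105 107  94  72
254 662 374  68 103  92  82 106 108 105 103 106 105 105 103 107 102 101 110 102  71 107
256 629 660 451  34  99  86  91 101 110 107 107 105 101 106 103 110 103  99  69  86  90
258 623 636 652 550 128  61  78  80 109 107 109 105 101 107 106 101  93  72  61  61 362
260 600 630 629 638 668 517 194  75  52  70  90  92  92  91  80  62  52 104 171 624 571
```

Request:
arm_command(plan="-0.4 0.001 -0.015 0 0; -0.4 0.001 -0.026 -0.02 0; -0.4 0.001 -0.026 -0.06 0; -0.4 0.001 -0.026 -0.09 0; -0.3 0.001 -0.026 -0.104 0; 0 0.001 -0.026 -0.104 0; 0.3 0.001 -0.026 -0.104 0; 1 0.001 -0.026 -0.104 0")

```text
time_s: 34.05
tcp_pos: [547.3, 174.5, 97.0]
eef_rot: [2.143, 2.296, 0.003]
wrist_force: [-0.5, 0.0, -0.2]
opening: 37.9
grip_force: 0.0
```

Request:
arm_command(plan="1 0 0 0 0; 1 0 0 0 0; 1 0 0 0 0")

```text
time_s: 34.35
tcp_pos: [547.4, 174.7, 96.9]
eef_rot: [2.143, 2.296, 0.004]
wrist_force: [-0.5, -0.1, 5.1]
opening: 31.2
grip_force: 30.0
```

Request:
arm_command(plan="1 0 0 0.01 0; 1 0 0 0.05 0; 1 0 0 0.1 -8; 1 0 0 0.15 -16; 1 0 -0.03 0.19 -24; 1 0 -0.07 0.21 -32; 1 -0.01 -0.11 0.21 -40; 1 -0.02 -0.15 0.21 -48")

```text
time_s: 35.15
tcp_pos: [525.6, 22.9, 306.3]
eef_rot: [-2.895, -1.218, -0.001]
wrist_force: [0.4, -0.5, -2.8]
opening: 31.0
grip_force: 30.0
```

Request:
arm_command(plan="1 0 -0.04 0 -8; 1 -0.01 -0.08 0 -16; 1 -0.01 -0.12 0 -24; 1 -0.02 -0.16 0 -32; 1 -0.02 -0.2 0 -40; 1 -0.028 -0.22 0 -48; 1 -0.028 -0.233 0 -56; 1 -0.028 -0.233 0 -64")

```text
time_s: 35.95
tcp_pos: [496.9, -210.9, 305.7]
eef_rot: [3.1, -0.508, -0.001]
wrist_force: [0.2, 0.0, -2.9]
opening: 31.2
grip_force: 30.0
```

Request:
arm_command(plan="1 0 0 0 -5.5; 1 0 0 0 -5.5; 1 0 0 0 -5.5; 1 0 0 0 -5.5")

```text
time_s: 36.35
tcp_pos: [498.2, -208.3, 305.6]
eef_rot: [-3.076, 0.638, 0.001]
wrist_force: [-1.2, 0.2, -2.0]
opening: 31.3
grip_force: 30.0
```

```bash
cat > m.py <<'E'
from h import *
s=bot.read_state();r=s['eef_rot'];print(s['time_s'],s['tcp_pos'].round(1),'tooly',((np.degrees(2*np.arctan2(r[1],r[0]))-90)%360).round(1),s['qpos'].round(2),s['wrist_force'].round(1),s['opening'],s['grip_force'])
S=cam('scene');W=cam('wrist')
for n,p in (('S',S),('W',W)):
  for q in ('canister_knob','canister_foot','cup_mouth'):
    for r in finder.landmark_of(q,p)[:1]: print(n,q,np.round(r['uv'],1),round(r['conf'],2))
t=s['tcp_pos']
for n,X in (('knob',t+[0,0,7]),('foot',t+[0,0,-97]),('cup',np.array([499.5,-208.3,60]))): print(n,proj(S,X).round(1),proj(W,X).round(1))
E
python3 m.py
```

```text
36.35 [ 498.2 -208.3  305.6] tooly 246.6 [-0.41  0.24  0.9   1.81 -0.21  1.19 -1.43] [-1.2  0.2 -2. ] 31.259738247158623 29.997212290763855
S canister_knob [378.2 191.3] 0.92
S canister_foot [370.6 227. ] 0.62
S cup_mouth [368.4 272.5] 0.62
W canister_knob [283.  272.7] 0.65
W cup_mouth [283.4 172. ] 0.75
knob [379.6 186.5] [282.4 263.9]
foot [374.5 225.5] [283.2 207.2]
cup [368.4 273.3] [283.2 171.6]
```

Run:
```python
from h import *
s=bot.read_state();W=cam('wrist');t=s['tcp_pos'];M=R.from_rotvec(s['eef_rot']).as_matrix();tx=M[:,0];tx[2]=0
print(t.round(1),tx.round(2))
f=lambda z,rad,o:[proj(W,t+np.array([0,0,z])+tx*(o+k*rad)).round(1)[1] for k in (1,-1)]
for o in (-6,-3,0,3,6): print(o,'lid top',f(-5,28,o),'lidlow',f(-77,28,o),'knobtop',f(19,16,o),'knobbase',f(-5,16,o),'foot',f(-97,26,o))
g=W['pixels'].astype(int).sum(2)
for y in range(170,345,3): print(y,' '.join('%3d'%v for v in g[y,235:335:5]))
```

```text
[ 498.3 -208.6  305.6] [ 0.92 -0.4   0.  ]
-6 lid top [np.float64(218.6), np.float64(304.8)] lidlow [np.float64(187.6), np.float64(253.9)] knobtop [np.float64(256.9), np.float64(311.5)] knobbase [np.float64(238.4), np.float64(287.6)] foot [np.float64(184.1), np.float64(242.0)]
-3 lid top [np.float64(213.5), np.float64(300.6)] lidlow [np.float64(183.8), np.float64(250.6)] knobtop [np.float64(251.4), np.float64(306.6)] knobbase [np.float64(233.5), np.float64(283.2)] foot [np.float64(180.6), np.float64(238.8)]
0 lid top [np.float64(208.4), np.float64(296.3)] lidlow [np.float64(180.0), np.float64(247.2)] knobtop [np.float64(245.9), np.float64(301.7)] knobbase [np.float64(228.6), np.float64(278.7)] foot [np.float64(177.1), np.float64(235.6)]
3 lid top [np.float64(203.3), np.float64(292.0)] lidlow [np.float64(176.2), np.float64(243.8)] knobtop [np.float64(240.4), np.float64(296.7)] knobbase [np.float64(223.6), np.float64(274.2)] foot [np.float64(173.5), np.float64(232.4)]
6 lid top [np.float64(198.1), np.float64(287.6)] lidlow [np.float64(172.3), np.float64(240.4)] knobtop [np.float64(234.
[... 4370 characters left out ...]
 176 184 207 203  68  80  99
323 108 117  71 131 175 175 172 175 177 190 206 206 212 173 173 205 207  70  88  98
326  92 121  65 165 173 173 182 172 190 206 205 210 206 176 171 206 204  56  88  97
329  82 119  71 180 170 209 201 203 205 207 206 208 208 173 172 205 204 106  88  98
332  90 113  74 189 206 205 200 200 209 205 205 207 206 166 174 209 204 173  92 100
335 111 113  73 201 204 202 200 207 203 203 204 206 203 171 172 207 202 196  95  92
338  84 106  66 203 200 202 202 206 203 207 202 206 205 173 176 212 202 199  91 100
341  77  85  61 200 201 201 201 204 208 202 202 202 204 169 170 204 206 206  99  96
344 106 114 104 172 173 173 172 173 174 172 172 171 171 151 157 173 172 171 122 119
```

Request:
arm_command(plan="1 0.002 0 -0.02 0; 1 0.004 -0.001 -0.05 0; 1 0.006 -0.002 -0.08 0; 1 0.006 -0.002 -0.11 0; 1 0.006 -0.002 -0.13 0; 1 0.006 -0.002 -0.138 0; 1 0.006 -0.002 -0.142 0; 1 0.006 -0.002 -0.142 0")

```text
time_s: 37.6
tcp_pos: [504.7, -210.9, 164.0]
eef_rot: [3.075, -0.641, 0.001]
wrist_force: [-0.4, -0.6, -1.3]
opening: 30.7
grip_force: 30.0
```

Run:
```python
from h import *
s=bot.read_state();W=cam('wrist');t=s['tcp_pos'];M=R.from_rotvec(s['eef_rot']).as_matrix();tx=M[:,0];tx[2]=0
print(t.round(1),s['wrist_force'].round(1))
f=lambda z,rad,o:proj(W,t+np.array([0,0,z])+tx*(o+rad)).round(1)[1]
for o in (-6,-3,0,3): print(o,'lid top',f(-5,28,o),'lidlow',f(-77,28,o),'foot',f(-97,26,o))
C=np.array([499.4,-208.3,60]);print('rim outer/inner near edge',proj(W,C+tx*37).round(1),proj(W,C+tx*27.5).round(1),proj(W,C+tx*19.5).round(1))
g=W['pixels'].astype(int).sum(2)
for y in range(130,225,2): print(y,' '.join('%3d'%v for v in g[y,235:335:5]))
```

```text
[ 504.7 -210.9  164. ] [-0.4 -0.6 -1.3]
-6 lid top 218.6 lidlow 187.7 foot 184.2
-3 lid top 213.5 lidlow 183.9 foot 180.7
0 lid top 208.4 lidlow 180.1 foot 177.1
3 lid top 203.3 lidlow 176.2 foot 173.5
rim outer/inner near edge [282.9 169.4] [282.9 180.5] [283.  189.6]
130 632 632 632 632 631 633 657 628 579 595 595 636 626 319 316 476 590 361 323 335
132 629 631 631 632 631 632 629 637 578 597 631 268 298 332 316 634 587 328 321 320
134 625 628 630 632 631 631 632 633 601 253 280 323 331 325 307 277 654 322 317 327
136 628 632 631 632 633 633 633 644 535 306 315 326 326 316 320 320 306 327 319 329
138 631 632 631 631 635 632 632 591 310 311 321 326 330 322 324 327 322 325 318 215
140 631 631 631 633 634 632 586 334 220 195 223 261 329 331 327 329 328 330 289 193
142 629 632 633 633 631 637 266 168 187 189 183 186 167 304 329 327 326 333 170 189
144 627 632 633 633 640 534 189 226 320 220 208 194 195 179 273 325 326 220 187 264
146 628 633 632 635 538 207 362 449 242 216 222 418 388 240 178 307 285 182 211 253
148 623 633 633 656 215 389 398 187 234 337 234 456 386 386 202 170 180 19
[... 2501 characters left out ...]
 347 362 365 355 395 296 247
210 541 522 705 408 349 360 348 439 397 327 249 326 412 472 352 361 350 410 248 227
212 603 449 697 396 355 355 436 308  37  63  65  62  50 352 476 362 353 406 188 395
214 636 474 665 387 357 424 295  56  67  63  72  75  72  39 366 392 350 347 193 412
216 244 454 709 320 358 359  62  71  84  76  78  79  81  71  36 520 348 349 195 387
218 270 500 599 340 436  51  63  84  89  83  77  77  87  87  69  81 416 350 181 375
220 258 411 350 345 142  73  77  87  79  76  86  80  66  69  74  68 432 349 409 376
222 374 202 350 393  65  89  86  76  83  73  71  77  77  77  76  78  82 357 384 376
224 197 201 355 327  72  82  83  77  81  69  74  79  81  70  78  79  68 468 384 377
```

Request:
arm_command(plan="1 0 0 -0.003 0; 1 0 0 -0.005 0; 1 0 0 -0.007 0; 1 0 0 -0.009 0; 1 0 0 -0.011 0; 1 0 0 -0.011 0")

```text
time_s: 38.25
tcp_pos: [504.3, -210.4, 152.3]
eef_rot: [-3.075, 0.641, 0.001]
wrist_force: [0.9, -0.0, -1.8]
opening: 31.0
grip_force: 30.0
```

Request:
arm_command(plan="1 -0.001 0 -0.002 0; 1 -0.002 0.001 -0.004 0; 1 -0.003 0.001 -0.006 0; 1 -0.003 0.001 -0.006 0")

```text
time_s: 38.65
tcp_pos: [501.4, -209.2, 146.3]
eef_rot: [-3.075, 0.641, 0.0]
wrist_force: [1.2, 0.4, -2.6]
opening: 31.6
grip_force: 30.0
```

Request:
arm_command(plan="1 -0.001 0 -0.002 0; 1 -0.001 0 -0.004 0; 1 -0.001 0 -0.006 0; 1 -0.001 0 -0.008 0; 1 -0.001 0 -0.01 0; 1 -0.001 0 -0.011 0; 1 -0.001 0 -0.011 0")

```text
time_s: 39.35
tcp_pos: [502.1, -209.8, 137.3]
eef_rot: [-3.075, 0.64, -0.005]
wrist_force: [2.5, 4.7, 12.6]
opening: 31.2
grip_force: 30.0
```

Request:
arm_command(plan="1 0 0 -0.002 0; 1 0 0 -0.003 0; 1 0 0 -0.003 0")

```text
time_s: 39.65
tcp_pos: [503.6, -210.8, 137.0]
eef_rot: [-3.074, 0.641, -0.011]
wrist_force: [-1.9, 7.3, 32.3]
opening: 31.4
grip_force: 30.0
```

Request:
arm_command(plan="1 0 0 0.003 0; -0.2 0 0 0.003 0; -0.2 0 0 0.003 0; -0.2 0 0 0.003 0; -0.2 0 0 0.02 0; -0.2 0 0 0.06 0; -0.2 0 0 0.1 0; -0.2 0 0 0.13 0")

```text
time_s: 40.45
tcp_pos: [500.1, -210.7, 264.2]
eef_rot: [3.074, -0.643, 0.001]
wrist_force: [0.7, 0.6, 1.5]
opening: 55.1
grip_force: 0.0
```

Request:
arm_command(plan="-0.2 -0.03 -0.03 0.01 8; -0.2 -0.06 -0.06 0.02 16; -0.2 -0.08 -0.09 0.02 24; -0.2 -0.1 -0.11 0.02 32; -0.2 -0.12 -0.12 0.02 38.5; -0.2 -0.13 -0.13 0.02 38.5; -0.2 -0.13 -0.13 0.02 38.5")

```text
time_s: 41.15
tcp_pos: [368.8, -341.2, 282.5]
eef_rot: [3.116, 0.399, -0.001]
wrist_force: [0.7, -0.5, -0.0]
opening: 55.2
grip_force: 0.0
```

Run:
```python
from h import *
s=bot.read_state();r=s['eef_rot'];print(s['time_s'],s['tcp_pos'].round(1),'tooly',((np.degrees(2*np.arctan2(r[1],r[0]))-90)%360).round(1),s['qpos'].round(2),s['opening'])
S=cam('scene');W=cam('wrist');save(W,'w9.png');save(S,'s9.png')
for n,p in (('S',S),('W',W)):
  for q,z in (('canister_knob',144),('thumb_lever',204),('gate_hinge',166),('cup_mouth',60)):
    for r in finder.landmark_of(q,p)[:1]: print(n,q,np.round(r['uv'],1),round(r['conf'],2),atz(p,r['uv'],z).round(1))
print('pred knob home',proj(S,[499.4,-208.3,144]).round(1),proj(W,[499.4,-208.3,144]).round(1))
```

```text
41.15 [ 368.8 -341.2  282.5] tooly 284.6 [-0.09  0.17  0.88  1.92 -0.14  1.12 -0.47] 55.21069026189867
S canister_knob [373.4 247.7] 0.75 [ 499.1 -212.2  144. ]
S thumb_lever [413.9 288.5] 0.67 [ 365.2 -339.9  204. ]
S gate_hinge [414.6 250.4] 0.57 [ 510.3 -300.3  166. ]
S cup_mouth [368.7 270.1] 0.89 [ 509.6 -204.9   60. ]
W canister_knob [169.7  11.1] 0.77 [ 497.5 -208.5  144. ]
W thumb_lever [283.8 218.6] 0.9 [ 366.2 -340.6  204. ]
W gate_hinge [282.8  19.8] 0.96 [ 510.5 -301.8  166. ]
pred knob home [371.8 247.1] [169.9   8.5]
```

Request:
arm_command(plan="-0.3 -0.002 0 -0.03 0; -0.3 -0.002 0 -0.07 0; 0 -0.002 0 -0.094 0; 0.5 -0.002 0 -0.094 0; 1 -0.002 0 -0.094 0; 1 -0.002 0 -0.094 0; 1 -0.002 0 -0.094 0; 1 -0.002 0 -0.094 0")

```text
time_s: 42.45
tcp_pos: [369.0, -340.0, 189.6]
eef_rot: [3.114, 0.409, 0.003]
wrist_force: [0.0, 0.2, -0.5]
opening: 13.5
grip_force: 0.0
```

Request:
arm_command(plan="1 0 0 0 0; 1 0 0 0.005 0; 1 0 0 0.011 0; 1 0.001 0 0.017 0; 1 0.002 0 0.022 0; 1 0.002 0 0.022 0")

```text
time_s: 43.05
tcp_pos: [373.1, -338.2, 210.9]
eef_rot: [-3.114, -0.412, -0.006]
wrist_force: [6.9, 1.0, -5.5]
opening: 10.4
grip_force: 30.0
```

Run:
```python
from h import *
s=bot.read_state();print(s['tcp_pos'],s['opening'],s['grip_force'],s['wrist_force'].round(1),s['qpos'].round(2))
p=s['tcp_pos'][:2];H=np.array([512.3,-301.5]);r=p-H
g=np.degrees(np.arctan2(r[1],r[0]))%360;print('gate yaw',g-90,'r',np.hypot(*r))
tot=g-90-7.9;n=int(np.ceil(tot/6.5));print(tot,n)
rot=lambda a:np.array([[np.cos(a),-np.sin(a)],[np.sin(a),np.cos(a)]])
for i in range(1,n+2):
    k=(i-1)//8*8; st=6.5
    a=min(i*st,tot);b=min(k*st,tot)
    print(i,round(-(a-b),1),((rot(-np.radians(a))@r-rot(-np.radians(b))@r)/1000).round(4),(H+rot(-np.radians(a))@r).round(1))
```

```text
[ 373.05752952 -338.24383674  210.93790819] 10.38759240626177 29.99943194205116 [ 6.9  1.  -5.5] [-0.04  0.27  0.84  2.   -0.25  0.97 -0.38]
gate yaw 104.78245518751001 r 144.0089411281743
96.88245518751 15
1 -6.5 [-0.0033  0.016 ] [ 369.8 -322.2]
2 -13.0 [-0.0047  0.0323] [ 368.4 -306. ]
3 -19.5 [-0.0043  0.0486] [ 368.8 -289.7]
4 -26.0 [-0.002   0.0648] [ 371.  -273.5]
5 -32.5 [0.0021 0.0806] [ 375.1 -257.7]
6 -39.0 [0.0079 0.0958] [ 381.  -242.4]
7 -45.5 [0.0154 0.1103] [ 388.5 -227.9]
8 -52.0 [0.0246 0.1238] [ 397.6 -214.4]
9 -6.5 [0.0106 0.0124] [ 408.2 -202. ]
10 -13.0 [0.0225 0.0236] [ 420.2 -190.8]
11 -19.5 [0.0357 0.0333] [ 433.3 -181.1]
12 -26.0 [0.0498 0.0415] [ 447.4 -172.9]
13 -32.5 [0.0648 0.048 ] [ 462.4 -166.4]
14 -39.0 [0.0804 0.0528] [ 478.  -161.6]
15 -44.9 [0.0949 0.0555] [ 492.5 -158.9]
16 -44.9 [0.0949 0.0555] [ 492.5 -158.9]
```

Request:
arm_command(plan="1 -0.003 0.016 0 -6.5; 1 -0.005 0.032 0 -13; 1 -0.004 0.049 0 -19.5; 1 -0.002 0.065 0 -26; 1 0.002 0.081 0 -32.5; 1 0.008 0.096 0 -39; 1 0.015 0.11 0 -45.5; 1 0.025 0.124 0 -52")

```text
time_s: 43.85
tcp_pos: [396.8, -215.5, 211.2]
eef_rot: [2.977, -1.003, 0.005]
wrist_force: [4.9, -3.6, -5.2]
opening: 10.1
grip_force: 30.0
```

Request:
arm_command(plan="1 0.011 0.012 0 -6.5; 1 0.022 0.024 0 -13; 1 0.036 0.033 0 -19.5; 1 0.05 0.042 0 -26; 1 0.065 0.048 0 -32.5; 1 0.08 0.053 0 -39; 1 0.08 0.053 0 -39")

```text
time_s: 44.55
tcp_pos: [476.9, -162.0, 210.8]
eef_rot: [2.475, -1.933, 0.002]
wrist_force: [0.1, 2.1, 2.3]
opening: 10.1
grip_force: 30.0
```

Run:
```python
from h import *
s=bot.read_state();r=s['eef_rot'];print(s['tcp_pos'],s['opening'],s['grip_force'],s['wrist_force'].round(1),s['qpos'].round(2),(np.degrees(2*np.arctan2(r[1],r[0]))-90)%360)
```

```text
[ 476.90399924 -162.00602492  210.7552588 ] 10.064617715332137 30.00123455120047 [0.1 2.1 2.3] [-0.61  0.34  1.06  2.01 -0.35  0.99 -2.27] 194.0341787755142
```

Request:
arm_command(plan="1 0.008 0.002 0 -3; 1 0.016 0.003 0 -6; 1 0.017 0.003 0 -6; 1 0.017 0.003 -0.006 -6; 1 0.017 0.004 -0.012 -6; 1 0.017 0.004 -0.018 -6; 1 0.017 0.004 -0.022 -6; 1 0.017 0.004 -0.022 -6")

```text
time_s: 45.35
tcp_pos: [492.0, -155.3, 189.2]
eef_rot: [-2.369, 2.055, 0.009]
wrist_force: [-2.2, 10.1, 9.3]
opening: 9.7
grip_force: 30.0
```

Request:
arm_command(plan="0.3 0 0 0 0; 0.2 0 0 0 0; 0.2 0 0 0 0; 0.2 0 0 0 0; 0.2 0 0 0.03 0; 0.2 0 0 0.07 0; 0.2 0 0 0.11 0; 0.2 0 0 0.11 0")

```text
time_s: 46.15
tcp_pos: [494.7, -160.5, 302.8]
eef_rot: [-2.366, 2.059, -0.01]
wrist_force: [-0.2, -0.4, -1.2]
opening: 36.5
grip_force: 0.0
```

```bash
cat > v.py <<'E'
from h import *
s=bot.read_state();print(s['time_s'],s['tcp_pos'].round(1),s['opening'])
S=cam('scene');W=cam('wrist');T=cam('top');save(W,'v.png')
o={}
for n,p in (('S',S),('W',W),('T',T)):
  for q,z in (('thumb_lever',204),('gate_hinge',166)):
    for r in finder.landmark_of(q,p)[:1]: o[n,q]=r['uv'];print(n,q,np.round(r['uv'],1),round(r['conf'],2),atz(p,r['uv'],z).round(1))
for q in ('thumb_lever','gate_hinge'):
  if all((n,q) in o for n in 'SW'): print(q,'tri',tri([S,W],[o['S',q],o['W',q]]).round(1))
for q,z in (('water_jar',0),('pot_ochre',0),('pot_white',0)):
    for r in finder.landmark_of(q,T)[:1]: print('T',q,np.round(r['uv'],1),round(r['conf'],2),atz(T,r['uv'],z).round(1))
E
python3 v.py
```

```text
46.15 [ 494.7 -160.5  302.8] 36.53937644812608
S thumb_lever [345.1 220. ] 0.86 [ 490.2 -142.7  204. ]
S gate_hinge [416.1 252.2] 0.68 [ 506.3 -304.9  166. ]
W thumb_lever [284.5 215.7] 0.81 [ 491.3 -153.5  204. ]
W gate_hinge [288.5  32.4] 0.81 [ 508.7 -300.2  166. ]
T thumb_lever [354.8 207. ] 0.46 [ 492.8 -156.4  204. ]
thumb_lever tri [ 491.7 -150.3  199.3]
gate_hinge tri [ 509.3 -302.3  162.3]
T water_jar [273.2 186.9] 0.83 [582.2  62.5   0. ]
T pot_ochre [252.8 229.6] 0.67 [448.3 123.    0. ]
T pot_white [304.2 228.9] 0.47 [452.6 -34.4   0. ]
```

Request:
arm_command(plan="0.2 -0.001 0.005 -0.04 0; 0.2 -0.001 0.005 -0.08 0; 0.2 -0.001 0.005 -0.108 0; 1 -0.001 0.005 -0.11 0; 1 -0.001 0.005 -0.11 0; 1 -0.001 0.005 -0.11 0; 1 -0.001 0.005 -0.11 0; 1 -0.001 0.005 -0.11 0")

```text
time_s: 47.55
tcp_pos: [492.3, -154.1, 190.0]
eef_rot: [-2.368, 2.061, -0.003]
wrist_force: [-0.1, -0.3, 5.5]
opening: 9.8
grip_force: 30.0
```

Request:
arm_command(plan="1 0.003 0 0 0; 1 0.003 0 0 0; 1 0 0 0 0; 1 -0.004 0 0 0; 1 -0.006 0 0 0; 1 -0.006 0 0 0")

```text
time_s: 48.15
tcp_pos: [491.9, -154.2, 190.3]
eef_rot: [-2.367, 2.057, -0.021]
wrist_force: [17.0, -3.0, -11.3]
opening: 9.9
grip_force: 30.0
```

Tugging 6 mm toward open moved the fin by under 1 mm and drew 17 N, so the latch holds. I'll return, release and withdraw.

Request:
arm_command(plan="1 0.006 0 0 0; 1 0.006 0 -0.001 0; 0.2 0.006 0 -0.001 0; 0.2 0.006 0 -0.001 0; 0.2 0.006 0 -0.001 0; 0.2 0.006 0 0.03 0; 0.2 0.006 0 0.07 0; 0.2 0.006 0 0.12 0")

```text
time_s: 48.95
tcp_pos: [490.1, -153.3, 308.7]
eef_rot: [2.368, -2.061, -0.004]
wrist_force: [0.6, 0.0, -0.9]
opening: 36.4
grip_force: 0.0
```

Request:
arm_command(plan="0.2 0 0 0.04 0; 0.2 0 0 0.05 0; 0.2 0 0 0.05 0; 0.2 0 0 0.05 0; 0.2 0 0 0.05 0")

```text
time_s: 49.45
tcp_pos: [490.4, -153.1, 356.9]
eef_rot: [2.369, -2.061, -0.004]
wrist_force: [0.7, 0.3, -0.3]
opening: 37.0
grip_force: 0.0
```

```bash
python3 v.py; python3 -c "
from station import sign_off
print(sign_off())"
```

```text
49.45 [ 490.4 -153.1  356.9] 36.98384224475649
S thumb_lever [347.  221.8] 0.87 [ 486.4 -148.9  204. ]
S gate_hinge [417.5 251.7] 0.56 [ 509.3 -307.   166. ]
W thumb_lever [280.2 190.9] 0.88 [ 492.7 -153.9  204. ]
W gate_hinge [283.4  32.9] 0.69 [ 510.2 -303.6  166. ]
T thumb_lever [138.1 191.8] 0.7 [526.3 417.4 204. ]
T gate_hinge [140.4 194.7] 0.43 [524.9 422.9 166. ]
thumb_lever tri [ 492.3 -151.3  197.7]
gate_hinge tri [ 510.7 -305.1  163.9]
T water_jar [274.2 191.8] 0.88 [566.8  59.1  -0. ]
T pot_ochre [253.9 228.4] 0.48 [452.1 119.7   0. ]
T pot_white [307.1 228.8] 0.42 [453.1 -43.3   0. ]
the job is handed in; nothing more can be done
None
```

The knobbed canister is fully home in the mixer with the gate shut and latched (it held against a tug), and I handed the job in at 49.5 s; but the canister fell over once on the table when I first stood it up, and had to be picked up and stood again, while the spout canister was not handled and the jar and pots still measure where they started.

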